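# Shut and slide home a tall block-archive cabinet

### The arm

A 7-joint arm with a two-finger parallel gripper is mounted at the origin on the work surface. World frame = base frame: x ahead of the robot, y to its left, z up, the work surface at z = 0. Lengths are in mm, angles in rad, forces in N, time in s.
With the tool pointing down it reaches from about 350 to 900 mm from the base axis. Payload 8.1 kg.
Tool frame: the origin (TCP) lies midway between the tips of the shut fingers; the grasp point (between the pads) lies 19 mm behind it; z points along the fingers, y is the direction in which the jaws open and shut (so a half turn about z gives the same grasp; the last joint's range is limited). The gripper opens to 85 mm and grips with 20 to 120 N. Pads are 22 mm wide; open, the fingers measure 114 mm over their backs; the gripper's body (76 mm by 85 mm) begins 54 mm behind the grasp point. The pads swing forward as they close: fully open they stand 13 mm farther back than shut.
Start: joints at [1.04, 0.434, 0.025, 1.573, -0.012, 1.134, -0.075], TCP at [259.273, -568.7, 204.223] pointing down, gripper open.
Joint ranges: [-2.62, 2.62], [-0.44, 2.09], [-1.27, 1.32], [0.08, 2.57], [-1.32, 4.46], [0.12, 2], [-2.74, 2.74]. Speed limits (rad/s): [2.22, 2.22, 3.01, 3.01, 3.14, 3.14, 3.14].

### API

Orientations are given as a unit quaternion [w, x, y, z].
In Python, from workcell import monitor, eyes, hand_in, spotter gives the robot as it stands.
- The arm moves only by the tool arm_command, never from a script. Its argument "motion" is a list of rows, each a list of 5 numbers: the closure, from -1 (fully open) to 1 (shut), then the shift along the tool's x, y, z in mm, then the turn about the tool's z in degrees. In form: [[claw, dx, dy, dz, yaw], ...]. A call has 1 to 8 rows; each row shifts and turns the pose as measured when the row begins, along the tool's axes as they then stand; what a row does not reach is not made up. A row lasts 1/10 s, in which the tool goes at most 50 mm and 8.59 degrees, less where a joint would pass 70% of its speed; a pose out of reach is approached as far as the arm can. A call is refused whole if a number of a shift passes 50 or a number of a turn 8.59, either way. A call with a gripper value outside its range is refused whole. The fingers move at their own pace and stop on an object; "force" is the grip in N (left out, the last holds). Time passes only in rows, so rows that do not move let the fingers close. It gives the time, the measured TCP pose, the force and the opening at its end, in the units of the state.
- monitor.sense(): the state, without advancing time (a new reading comes with each control period).
- eyes.capture(name): name is "side" or "top" or "wrist"; returns a dict with "image" (384x512x3 uint8, red, green, blue), "camera_matrix" (3x3 intrinsics, pixels), "R" (3x3) and "t" (3): a world point X has camera coordinates R X + t. Camera axes: x right, y down, z forward; pixel columns grow to the right and rows downward; lengths in mm; the calibration is good to about 2 mm. A picture is of the moment at which its call begins. There is no depth.
- hand_in(): hands the job in, once; it reports no verdict.
Trained networks look in a picture, given as the dict that the camera call returned (one of the last four; its "shot" number tells which), for a name from the list of things; names that differ only in an ending like _2 or _b are one class to them, and where a whole thing is asked for, a point or a joint stands for the part that bears it (a point fixed in the world has none). Each returns a list of dicts, best first, with "p" (0 to 1); they miss things now and then, are a little off and sometimes report something else, mostly with a low value. They report only what shows in the picture. A call takes as long as a camera call.
- spotter.cut_out(picture, query): "region" (384x512 bool, what is visible of it) and "extent" ([left, top, width, height] in pixels, round what is visible of it).
The state is a dict: "t": time; "joint_positions": joint angles; "qd": joint speeds; "effort": joint torques, N m; "tool_pos": TCP position; "ee_rot": TCP orientation; "contact_force": force on the tool from outside, world axes, zero at the start; "moment": the same for the moment, N m; "finger_gap": finger opening in mm.
Only numpy, scipy, OpenCV 4.12 (cv2) and the standard library are available. Lean on these libraries where they do the work, as an engineer would, in place of code of your own. Each camera call takes 0.05 s, during which the arm holds its last target.

### The job

The tall, heavy archive cabinet on the bench has been left with its top drawer open. With the fingertips, push the drawer fully shut, then push the cabinet back, low on its front step so that it slides and does not rock, until its back is flush against the steel stop rail with the cabinet between the two yellow lines. Do not lift or rock the cabinet, and leave the other things on the bench alone.

Things in the scene. Friction and masses are not known exactly. Their poses are not given: they have to be found in the camera images.
- cabinet: Loose top-heavy grey-green cabinet, 125 mm deep (x), 150 wide (y), 190 tall, 1.2 to 1.8 kg. Origin: centre of its underside; x axis from its front to its back, z up. A black step 40 mm tall fills the footprint, front face at x = -62.5 mm; the upper part stands on its rear, drawer fronts at x = -17.5 mm, back at +62.5 mm. Pushed well above the step it tips; pushed on the step's front it slides.
- step_front (a point): Centre of the front face of the cabinet's black step, 20 mm above the bench: the low place to push. The flat face is 150 mm wide and 40 mm tall; the step sticks out 45 mm in front of the drawer fronts and 31 mm in front of their knobs. Sliding the cabinet takes roughly 5 to 20 N.
- drawer (a joint): Opening of the cabinet's top drawer in m: 0 shut, up to 0.05 open, starts 0.02 to 0.045. It slides along the cabinet's x axis (opens towards the cabinet's front), stays where it is left and moves with about 1 N; at that height some 3 N more starts to rock the cabinet.
- drawer_knob (a point): Centre of the front end of the top drawer's steel knob (16 mm across, sticks out 14 mm from the middle of the drawer front), 160 mm above the bench; moves with the drawer. Drawer front 144 mm wide, 46 mm tall; the cabinet's flat top is 30 mm above this point. Two lower drawers with like knobs do not move.
- bay: Fixed parking place: a steel stop rail 300 mm long, 30 mm tall, and two flat yellow lines, inner edges 202 mm apart, running 160 mm out from it. Origin: on the bench, middle of the rail's front face, midway between the lines; x axis points towards the rail, square to it. With the cabinet home its origin is 62.5 mm in front of this one and the x axes agree.
- amber_bottle: Bystander: amber bottle, 60 mm across, 150 mm tall, beside the bay. Origin: centre of its underside.
- white_jar: Bystander: white jar with blue cap, 64 mm across, 75 mm tall, beside the bay. Origin: centre of its underside.
- staining_dish: Bystander: open green glass dish, 95 x 75 x 60 mm. Origin: centre of its underside.
- slide_box: Bystander: flat blue slide box, 100 x 85 x 33 mm. Origin: centre of its underside.
- cassette_rack: Bystander: grey rack with coloured cassettes, 130 x 70 x 42 mm. Origin: centre of its underside.
- tool_cup: Bystander: empty steel cup, 70 mm across, 90 mm tall. Origin: centre of its underside.

How it is judged:
By the outcome, as a careful person would: the job done as asked, in the order asked, and still so for the second after the job is handed in, with the robot touching nothing.
It also fails if it takes over 54 s, if anything falls off the work surface, if the arm or the gripper's body presses on something with over 40 N, if the wrist force passes 120 N, or if a joint passes its speed limit or range.

## Working session

There is one attempt and no reset: what is moved stays moved. The work goes in short steps, Python scripts to look and compute and a tool call to move; the robot and the scene stay as the last step left them, time stands still between calls to the robot, and variables do not carry over. Pictures are saved under pics/ and viewed, and the job is handed in when it is done.

Besides the shell and the picture viewer there is one more tool, called after "Call:" as a command line: name --pt "numbers of a row" for each row, then --argument value for the rest. arm_command: Moves the arm, as the interface text tells. Its arguments: {"type":"object","properties":{"motion":{"type":"array","items":{"type":"array","items":{"type":"number"}}},"force":{"type":"number"}},"required":["motion"]}

```bash
mkdir -p pics; ls
cat > h.py <<'E'
import numpy as np, cv2
from workcell import monitor, eyes, hand_in, spotter
def save(p,n,s=1.5):
    im=cv2.cvtColor(p["image"],cv2.COLOR_RGB2BGR); im=cv2.resize(im,None,fx=s,fy=s,interpolation=cv2.INTER_CUBIC); cv2.imwrite(f"pics/{n}.png",im)
def ray(p,uv):
    K=p["camera_matrix"];R=np.array(p["R"]);t=np.array(p["t"])
    c=-R.T@t; d=R.T@np.linalg.solve(K,[uv[0],uv[1],1]); return c,d
def atz(p,uv,z):
    c,d=ray(p,uv); return c+d*(z-c[2])/d[2]
def proj(p,X):
    X=np.atleast_2d(X); q=(np.array(p["R"])@X.T).T+p["t"]; q=(np.array(p["camera_matrix"])@q.T).T; return q[:,:2]/q[:,2:]
E
python3 - <<'E'
from h import *
import pickle
for n in ["side","top"]:
    p=eyes.capture(n); save(p,n+"0"); pickle.dump(p,open(n+"0.pkl","wb"))
    print(n,p["camera_matrix"],-np.array(p["R"]).T@p["t"], np.array(p["R"]))
    for q in ["cabinet","drawer_knob","bay","amber_bottle","white_jar"]:
        r=spotter.cut_out(p,q); print(q,[(round(x["p"],2),x["extent"]) for x in r])
s=monitor.sense(); print(s["tool_pos"],s["ee_rot"],s["contact_force"],s["t"])
E
```

```text
pics
side [[478.38385599   0.         255.86937193]
 [  0.         478.38385599 196.81196563]
 [  0.           0.           1.        ]] [  40.71958495  989.28440996 1125.9425434 ] [[-0.88312444 -0.46913341  0.00225248]
 [-0.31094782  0.58173786 -0.75159332]
 [ 0.35128718 -0.66445083 -0.65962293]]
cabinet [(0.67, [253.0, 142.8, 46.2, 73.1])]
drawer_knob [(0.88, [276.1, 149.9, 18.2, 34.9])]
bay [(0.76, [209.1, 167.1, 55.4, 59.8]), (0.74, [291.2, 133.9, 20.3, 27.2]), (0.27, [276.5, 149.8, 15.5, 32.3])]
amber_bottle [(0.71, [226.8, 206.7, 22.8, 43.1]), (0.7, [255.1, 140.3, 42.7, 76.1])]
white_jar []
top [[387.70129509   0.         254.70618664]
 [  0.         387.70129509 194.77273534]
 [  0.           0.           1.        ]] [ 468.4062427    -4.67172851 1123.85276245] [[-0.02210687 -0.99959508 -0.01791546]
 [-0.9940002   0.02389613 -0.106736  ]
 [ 0.10712089  0.01544837 -0.99412598]]
cabinet [(0.87, [286.3, 164.3, 70.0, 66.2])]
drawer_knob [(0.88, [298.7, 195.1, 59.4, 17.4])]
bay [(0.55, [241.0, 129.5, 102.2, 82.3])]
amber_bottle [(0.93, [220.7, 186.3, 21.9, 21.6])]
white_jar [(0.6, [357.4, 144.1, 25.6, 21.6])]
[ 259.2861939  -568.69236209  204.22986113] [2.25961773e-05 9.77218935e-01 2.12233720e-01 1.11116928e-05] [ 0.39009821 -0.06578162  0.07280265] 0.6
```

View pics/side0.png

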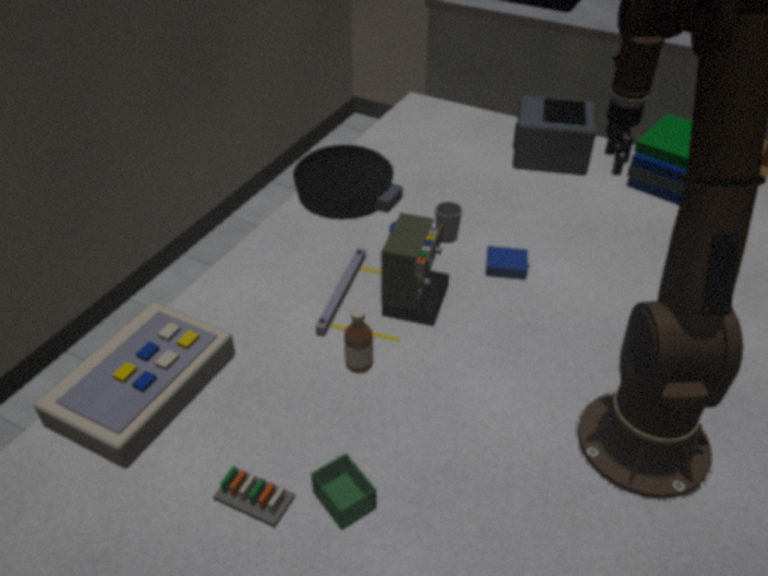

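View pics/top0.png

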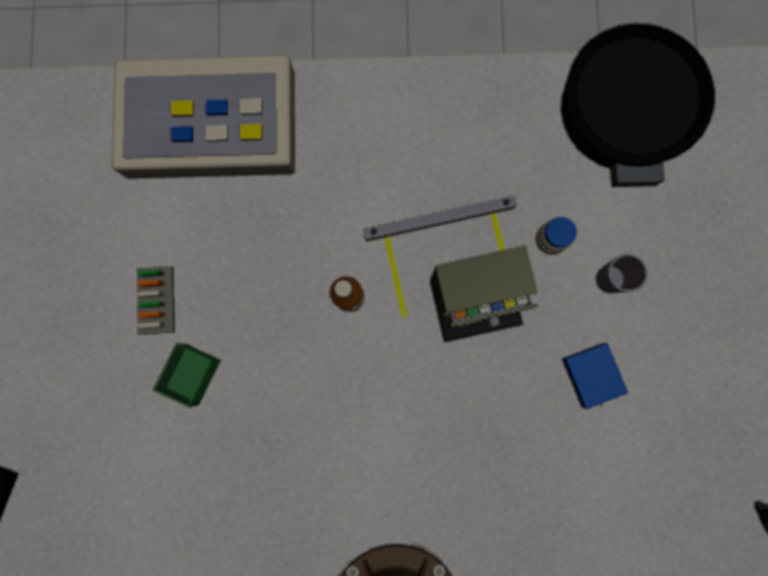

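Run:
```python
from h import *
import pickle
p=pickle.load(open("top0.pkl","rb")); 
im=cv2.cvtColor(p["image"],cv2.COLOR_RGB2BGR)[115:245,200:400]
cv2.imwrite("pics/topc.png",cv2.resize(im,None,fx=4,fy=4,interpolation=cv2.INTER_CUBIC))
p=pickle.load(open("side0.pkl","rb")); 
im=cv2.cvtColor(p["image"],cv2.COLOR_RGB2BGR)[110:260,180:350]
cv2.imwrite("pics/sidec.png",cv2.resize(im,None,fx=4,fy=4,interpolation=cv2.INTER_CUBIC))
```

```text
(no output)
```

View pics/topc.png

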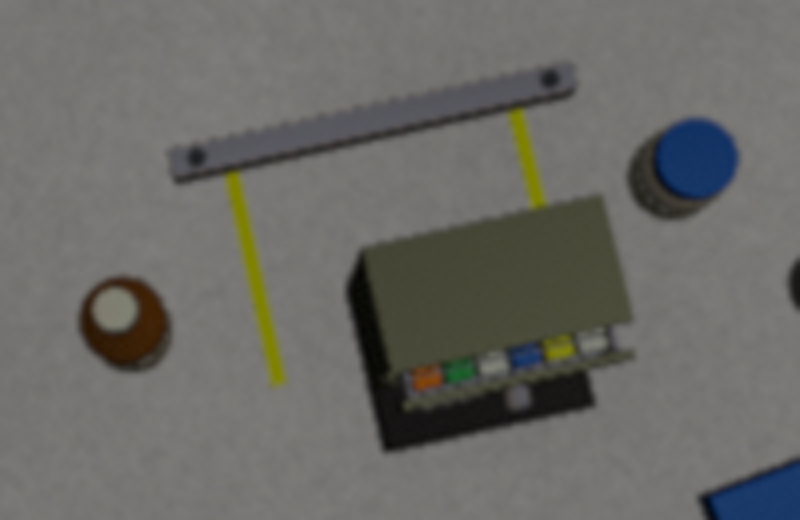

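View pics/sidec.png

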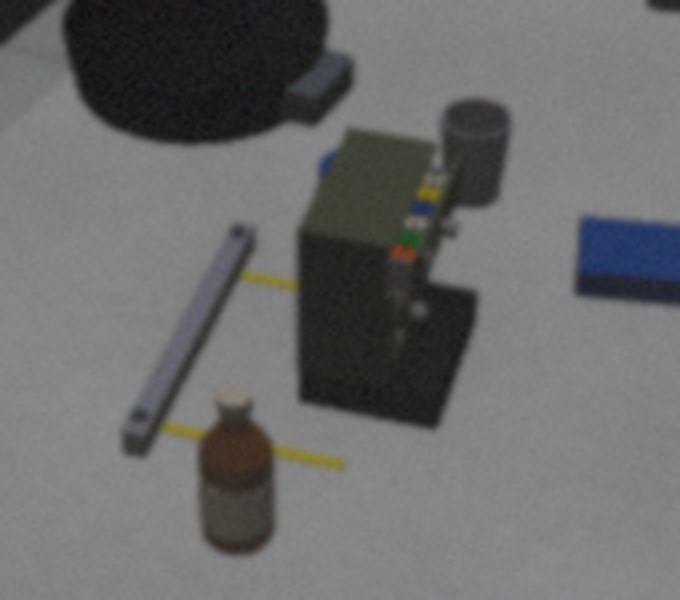

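```bash
cat > m.py <<'E'
from h import *
import pickle
from scipy.optimize import least_squares
T=pickle.load(open("top0.pkl","rb"));S=pickle.load(open("side0.pkl","rb"))
tc=lambda x,y:(200+(x-1.5)/4,115+(y-1.5)/4)
sc=lambda x,y:(180+(x-1.5)/4,110+(y-1.5)/4)
def pose(X,pts):
    X=np.array(pts)
# cabinet points local
C=[(T,tc(362,248),(62.5,75,190)),(T,tc(600,195),(62.5,-75,190)),(T,tc(632,320),(-17.5,-75,190)),(T,tc(392,384),(-17.5,75,190)),
(T,tc(385,450),(-62.5,75,40)),(T,tc(595,405),(-62.5,-75,40)),
(S,sc(300,230),(62.5,75,190)),(S,sc(348,130),(62.5,-75,190)),(S,sc(302,402),(62.5,75,0)),(S,sc(435,427),(-62.5,75,0)),(S,sc(477,292),(-62.5,-75,40)),(S,sc(437,147),(-17.5,-75,190))]
def tf(q,l):
    c,s=np.cos(q[2]),np.sin(q[2]); return np.array([q[0]+c*l[0]-s*l[1],q[1]+s*l[0]+c*l[1],l[2]])
def fit(C,q0):
    f=lambda q:np.concatenate([proj(p,tf(q,l))[0]-uv for p,uv,l in C])
    r=least_squares(f,q0,loss="soft_l1"); return r.x,np.round(r.fun.reshape(-1,2),1)
if __name__=="__main__":
    q,res=fit(C,[600,-100,0]); print("cab",q,res.tolist())
    # top only, side only
    print(fit([c for c in C if c[0] is T],q)[0],fit([c for c in C if c[0] is S],q)[0])
    B=[(T,tc(240,172),(0,101,0)),(T,tc(513,112),(0,-101,0)),(T,tc(272,385),(-160,101,0)),(T,tc(283,383),(-160,109,0)) ,
       (T,tc(177,181),(0,150,0)),(T,tc(577,93),(0,-150,0)),(S,sc(138,453),(0,150,0)),(S,sc(252,247),(0,-150,0)),(S,sc(343,466),(-160,105,0))]
    B.pop(3)
    b,res=fit(B,[700,-50,0]); print("bay",b,res.tolist())
    print(fit([c for c in B if c[0] is T],b)[0],fit([c for c in B if c[0] is S],b)[0])
    c,s=np.cos(b[2]),np.sin(b[2]); d=q[:2]-b[:2]; print("cab in bay",c*d[0]+s*d[1],-s*d[0]+c*d[1],np.degrees(q[2]-b[2]))
    k=atz(T,tc(518,398),160); e=k[:2]-q[:2]; c,s=np.cos(q[2]),np.sin(q[2]); print("knob",k,"local",c*e[0]+s*e[1],-s*e[0]+c*e[1], "open",-31.5-(c*e[0]+s*e[1]))
E
python3 m.py
```

```text
cab [ 565.10240772 -162.0981481     6.48523545] [[-0.5, 0.0], [0.1, -0.4], [0.3, 0.2], [-0.3, -2.0], [0.3, 1.1], [0.3, 0.3], [-0.7, 0.3], [-0.2, -0.5], [-1.2, 0.9], [0.9, 1.8], [0.7, -0.5], [0.4, -0.9]]
[ 564.99571415 -161.96929728    6.48524879] [ 565.60245998 -163.18090975    6.48738925]
bay [ 7.21133549e+02 -1.04338977e+02  1.83269331e-01] [[0.3, -1.2], [-0.9, -0.2], [3.6, -1.4], [-0.3, -0.0], [-0.7, 1.2], [1.3, 1.7], [1.3, 0.2], [-0.3, -0.4]]
[ 7.19940973e+02 -1.04553255e+02  1.82734500e-01] [ 7.24704082e+02 -1.04302241e+02  1.87030988e-01]
cab in bay -163.9444354245948 -28.355971248710006 361.07606103340777
knob [ 519.59450426 -173.08047047  160.        ] local -46.78605865727292 -1.6264679311450472 open 15.286058657272918
```

```bash
sed -i 's/B.pop(3)/B.pop(2)/; s/\[600,-100,0\]/[565,-160,0.2]/' m.py
cat >> m.py <<'E'
    s_=monitor.sense(); p=s_["tool_pos"]; w,x,y,z=s_["ee_rot"]; a=2*np.arctan2(y,x); print("tool",p,np.degrees(a),"cabyaw",np.degrees(q[2]))
    g=tf(q,(-120,0,160)); d=g[:2]-p[:2]
    for ang in [a,q[2]]:
        c,s=np.cos(ang),np.sin(ang); print("to prepoint, tool axes",c*d[0]+s*d[1], s*d[0]-c*d[1])
E
python3 m.py
```

```text
cab [ 5.65102409e+02 -1.62098148e+02  2.02050070e-01] [[-0.5, 0.0], [0.1, -0.4], [0.3, 0.2], [-0.3, -2.0], [0.3, 1.1], [0.3, 0.3], [-0.7, 0.3], [-0.2, -0.5], [-1.2, 0.9], [0.9, 1.8], [0.7, -0.5], [0.4, -0.9]]
[ 5.64995714e+02 -1.61969297e+02  2.02063484e-01] [ 5.65602460e+02 -1.63180909e+02  2.04203940e-01]
bay [ 7.21943982e+02 -1.05510825e+02  1.93898242e-01] [[0.7, -1.1], [-0.6, -0.8], [-0.8, -0.3], [0.3, 0.2], [-0.4, 0.4], [1.7, 1.5], [0.9, -0.1], [0.1, -1.0]]
[ 7.20985668e+02 -1.05956924e+02  1.97643779e-01] [ 7.24704083e+02 -1.04302242e+02  1.87030988e-01]
cab in bay -164.8060082639928 -25.305805012003766 0.4670652848564999
knob [ 519.59450426 -173.08047047  160.        ] local -46.786059999702026 -1.626471171864047 open 15.286059999702026
tool [ 259.2861939  -568.69236209  204.22986113] 24.506572329529543 cabyaw 11.576616232969107
to prepoint, tool axes 329.96335465206107 -269.96497253933717
to prepoint, tool axes 261.18962824823194 -336.95234070556216
```

Call:
arm_command --pt "1 0 0 0 6.5" --pt "1 0 0 0 6.4" --pt "1 15 -40 0 0" --pt "1 15 -40 0 0" --pt "1 20 -40 0 0" --pt "1 25 -40 0 0" --pt "1 25 -40 0 0" --pt "1 25 -40 0 0"

```text
t: 1.4
tool_pos: [334.6, -307.7, 203.0]
ee_rot: [0.002, 0.996, 0.09, -0.0]
contact_force: [0.4, 0.2, 0.5]
finger_gap: -0.0
```

```bash
python3 m.py | tail -3
```

```text
tool [ 334.60040729 -307.71057572  202.98565271] 10.379067793853418 cabyaw 11.576616232969107
to prepoint, tool axes 132.990095842694 -99.19467213121365
to prepoint, tool axes 135.03418104528654 -96.39356057795918
```

Call:
arm_command --pt "1 33 -25 0 -1.2" --pt "1 33 -25 0 0" --pt "1 33 -25 0 0" --pt "1 31 -20 0 0" --pt "1 0 0 0 0"

```text
t: 1.9
tool_pos: [449.2, -176.8, 204.5]
ee_rot: [0.003, 0.994, 0.105, 0.002]
contact_force: [-0.4, 0.3, -0.4]
finger_gap: -0.3
```

```bash
python3 m.py | tail -3
python3 - <<'E'
from h import *
import pickle
for n in ["wrist","top","side"]:
    p=eyes.capture(n); save(p,n+"1"); pickle.dump(p,open(n+"1.pkl","wb"))
E
```

```text
tool [ 449.15618974 -176.84785992  204.46669614] 12.08839910624307 cabyaw 11.576616232969107
to prepoint, tool axes -3.5311311618694856 8.787016643744135
to prepoint, tool axes -3.4525031039222442 8.81820679600844
```

View pics/wrist1.png

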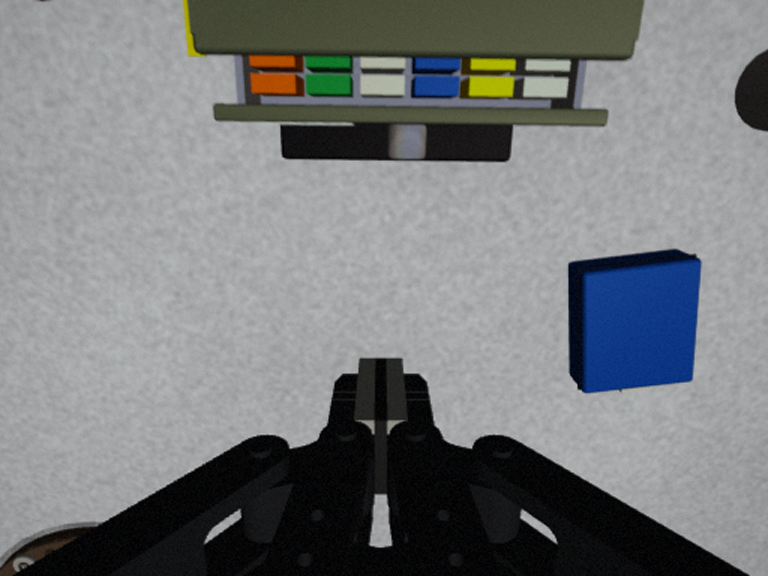

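View pics/side1.png

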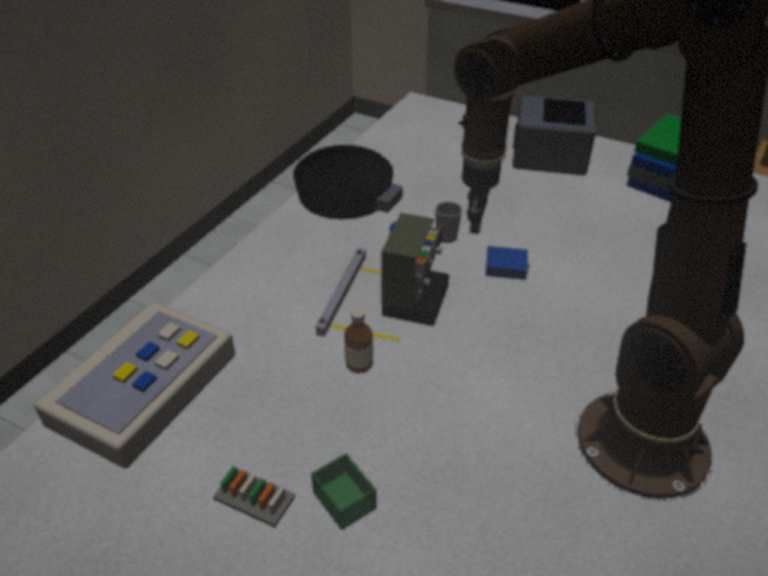

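```bash
cat > m2.py <<'E'
from m import *
W=pickle.load(open("wrist1.pkl","rb"))
w=lambda x,y:((x-.25)/1.5,(y-.25)/1.5)
print("cam",-np.array(W["R"]).T@W["t"])
for n,uv,z in [("stepL",w(283,157),40),("stepR",w(510,160),40),("knobend",w(407,159),160),("drawerL",w(215,120),183),("drawerR",w(606,125),183),("topL",w(195,52),190),("topR",w(634,57),190)]:
    print(n,atz(W,uv,z))
s_=monitor.sense(); print("tcp proj",proj(W,s_["tool_pos"])*1.5)
Cw=[(W,w(283,152),(-62.5,75,40)),(W,w(510,155),(-62.5,-75,40)),(W,w(195,50),(-17.5,75,190)),(W,w(634,55),(-17.5,-75,190))]
print(fit(Cw,[565,-162,.2]))
print(fit(C+Cw,[565,-162,.2]))
E
python3 m2.py
```

```text
cam [ 526.19036599 -159.72287376  373.12899752]
stepL [ 492.4158613  -104.57035765   40.        ]
stepR [ 521.28606665 -249.06003388   40.        ]
knobend [ 514.50920487 -174.86426437  160.        ]
drawerL [ 514.64895161 -102.30914417  183.        ]
drawerR [ 542.58985768 -241.36210753  183.        ]
topL [535.26012073 -95.54570583 190.        ]
topR [ 564.6671035  -240.05150194  190.        ]
tcp proj [[389.96639729 357.35943836]]
(array([ 5.67900549e+02, -1.64318575e+02,  2.00736347e-01]), array([[-1.4,  3.8],
       [ 1.3,  3.3],
       [-2.4, -0.4],
       [ 3.1, -0.3]]))
(array([ 5.67518106e+02, -1.63330561e+02,  2.01519825e-01]), array([[ 0. , -1. ],
       [ 0.6, -1.4],
       [ 0.8, -0.8],
       [ 0.2, -3. ],
       [ 0.7,  0.2],
       [ 0.7, -0.5],
       [-1.2, -0.1],
       [-0.6, -0.9],
       [-1.6,  0.5],
       [ 0.4,  1.4],
       [ 0.2, -0.9],
       [-0.1, -1.3],
       [-2.4,  4. ],
       [ 0.3,  3.4],
       [-4.4,  0.1],
       [ 1. , -0.1]]))
```

Run:
```python
from h import *
import pickle
W=pickle.load(open("wrist1.pkl","rb"))
im=cv2.cvtColor(W["image"],cv2.COLOR_RGB2BGR)[0:120,120:440]
im=cv2.resize(np.clip(im.astype(float)*2,0,255).astype('uint8'),None,fx=2.5,fy=2.5,interpolation=cv2.INTER_CUBIC)
cv2.imwrite("pics/wc1.png",im)
```

```text
(no output)
```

View pics/wc1.png

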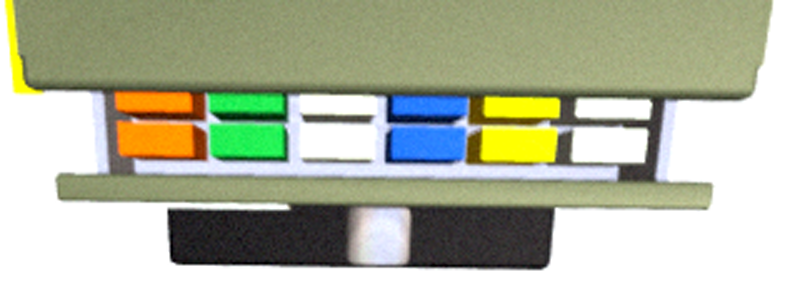

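Call:
arm_command --pt "1 6 5 20 0.5" --pt "1 6 5 20 0" --pt "1 5 0 10 0" --pt "1 10 0 0 0" --pt "1 8 0 0 0" --pt "1 0 0 0 0"

```text
t: 2.65
tool_pos: [480.2, -192.0, 154.6]
ee_rot: [0.005, 0.996, 0.092, 0.001]
contact_force: [-0.1, -0.3, 0.2]
finger_gap: -0.0
```

```bash
cat > w.py <<'E'
from h import *
import sys,pickle
s=monitor.sense();p=s["tool_pos"];w,x,y,z=s["ee_rot"]
q=np.array([567,-163.5,.2015]);d=p[:2]-q[:2];c,sn=np.cos(q[2]),np.sin(q[2])
f=s["contact_force"]
print("t",s["t"],"tcp",np.round(p,1),"yaw",np.degrees(2*np.arctan2(y,x)),"local",c*d[0]+sn*d[1],-sn*d[0]+c*d[1],"f",np.round(f,2))
if len(sys.argv)>1:
  for n in sys.argv[2:]:
    P=eyes.capture(n);save(P,n+sys.argv[1]);pickle.dump(P,open(n+sys.argv[1]+".pkl","wb"))
E
python3 w.py 2 wrist
```

```text
t 2.65 tcp [ 480.2 -192.   154.6] yaw 10.538319217225904 local -90.76817691254162 -10.536612221524486 f [-0.13 -0.32  0.18]
```

View pics/wrist2.png

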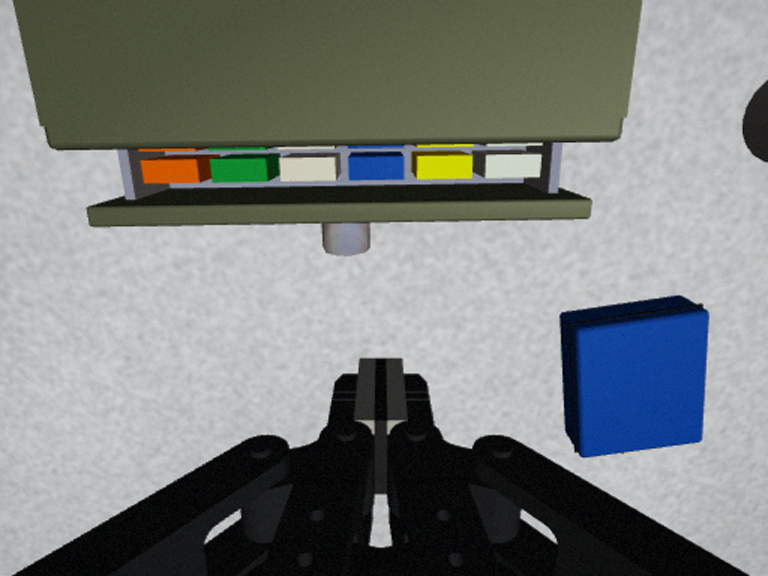

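Call:
arm_command --pt "1 4 -5 0 -0.8" --pt "1 4 -5 0 0" --pt "1 0 0 0 0"

```text
t: 3.0
tool_pos: [486.5, -179.7, 155.9]
ee_rot: [0.005, 0.995, 0.099, 0.001]
contact_force: [0.7, -0.3, -0.4]
finger_gap: 0.2
```

```bash
python3 w.py 3 wrist
```

```text
t 3.0 tcp [ 486.5 -179.7  155.9] yaw 11.414835400461046 local -82.12620173452989 0.21667192044525052 f [ 0.71 -0.31 -0.37]
```

View pics/wrist3.png

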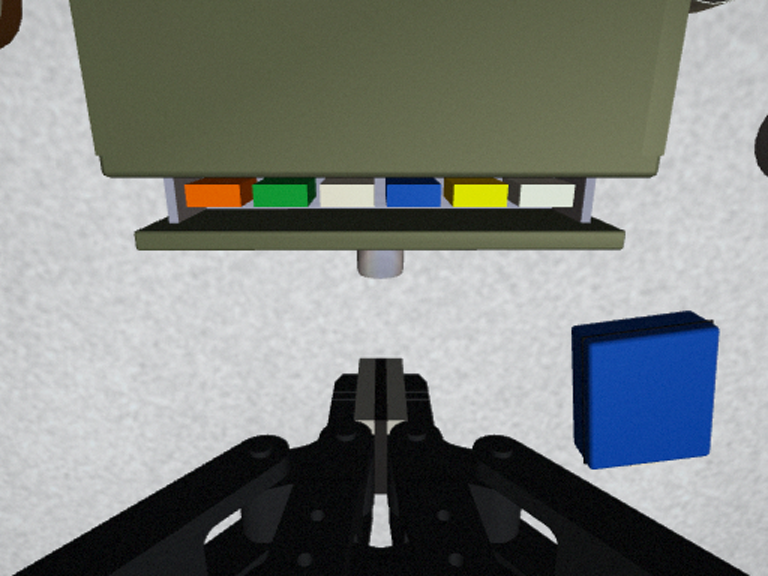

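Call:
arm_command --pt "1 5 0 1 0" --pt "1 4 0 0 0" --pt "1 3 0 0 0" --pt "1 0 0 0 0"

```text
t: 3.45
tool_pos: [499.0, -177.7, 155.0]
ee_rot: [0.006, 0.995, 0.099, 0.002]
contact_force: [0.0, 0.4, 0.5]
finger_gap: 0.2
```

```bash
python3 w.py 4 wrist
```

```text
t 3.45 tcp [ 499.  -177.7  155. ] yaw 11.40143927430772 local -69.44346552267018 -0.3367723235052349 f [0.05 0.44 0.46]
```

View pics/wrist4.png

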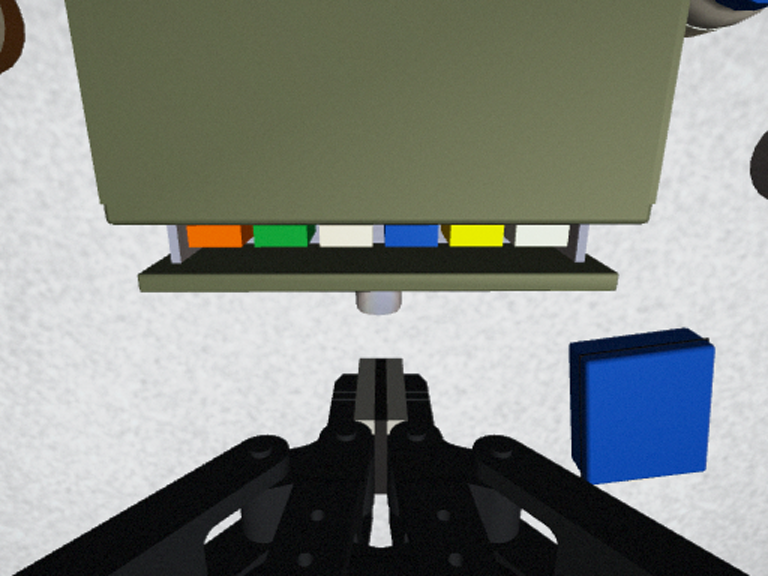

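Call:
arm_command --pt "1 2 0 0 0" --pt "1 2 0 0 0" --pt "1 2 0 0 0"

```text
t: 3.8
tool_pos: [504.6, -176.9, 154.9]
ee_rot: [0.006, 0.995, 0.099, 0.001]
contact_force: [1.0, 0.2, 0.4]
finger_gap: -0.1
```

Call:
arm_command --pt "1 2 0 0 0" --pt "1 2 0 0 0" --pt "1 0 0 0 0"

```text
t: 4.1
tool_pos: [509.1, -176.0, 154.9]
ee_rot: [0.006, 0.995, 0.099, 0.001]
contact_force: [0.3, 0.5, 0.3]
finger_gap: 0.0
```

```bash
python3 w.py 5 wrist
```

```text
t 4.1 tcp [ 509.1 -176.   154.9] yaw 11.362605334786274 local -59.190491652958485 -0.6320012526221372 f [0.34 0.47 0.3 ]
```

View pics/wrist5.png

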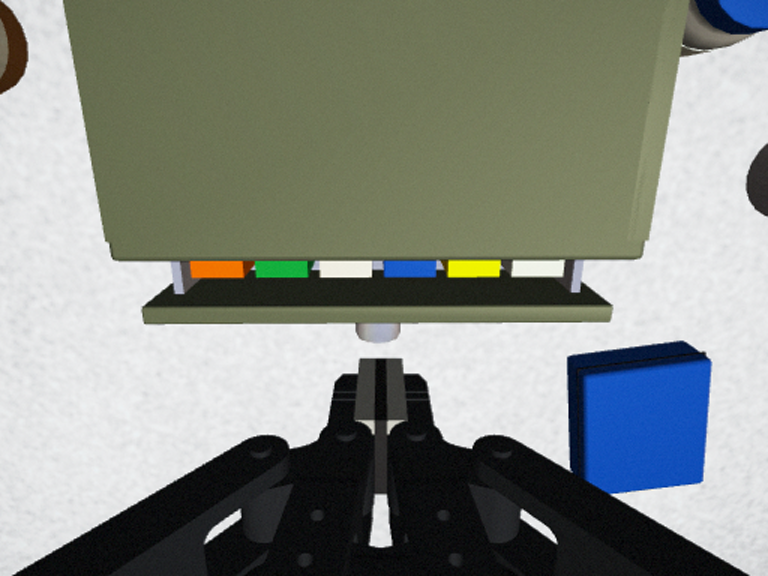

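Call:
arm_command --pt "1 2 0 0 0" --pt "1 1.5 0 0 0" --pt "1 1.5 0 0 0"

```text
t: 4.45
tool_pos: [513.9, -175.1, 154.9]
ee_rot: [0.006, 0.995, 0.099, 0.001]
contact_force: [-0.9, 0.5, 0.0]
finger_gap: -0.1
```

Call:
arm_command --pt "1 1.5 0 0 0" --pt "1 1.5 0 0 0" --pt "1 1 0 0 0"

```text
t: 4.75
tool_pos: [518.3, -174.2, 154.9]
ee_rot: [0.006, 0.995, 0.099, 0.001]
contact_force: [-0.4, 0.2, -0.3]
finger_gap: -0.6
```

```bash
python3 w.py 6 wrist
```

```text
t 4.75 tcp [ 518.3 -174.2  154.9] yaw 11.345749001273846 local -49.84835195913717 -0.7572263000113892 f [-0.44  0.24 -0.27]
```

View pics/wrist6.png

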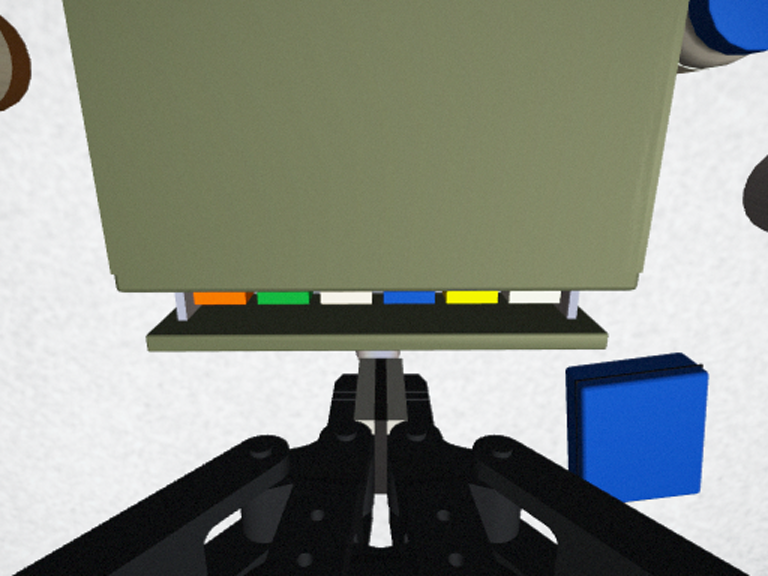

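```bash
cat > op.py <<'E'
from m import *
import sys
w=lambda x,y:((x-.25)/1.5,(y-.25)/1.5)
def op(n,u,rt,rd):
    W=pickle.load(open(n,"rb")); h=np.array([np.cos(.2015),np.sin(.2015)])
    a=atz(W,w(u,rt),190)[:2]@h; b=atz(W,w(u,rd),183)[:2]@h; return a,b,a-b
print(op("wrist3.pkl",380,177,230),op("wrist4.pkl",380,222,273),op("wrist5.pkl",380,260,305),op("wrist6.pkl",380,290,334))
E
python3 op.py
```

```text
(np.float64(505.82252335302303), np.float64(490.0939533424689), np.float64(15.728570010554108)) (np.float64(506.6244016522859), np.float64(490.1038656007116), np.float64(16.52053605157431)) (np.float64(506.321855629359), np.float64(490.4153429447008), np.float64(15.906512684658196)) (np.float64(506.92176513294106), np.float64(490.31700806803144), np.float64(16.60475706490962))
```

Call:
arm_command --pt "1 1.5 0 0 0" --pt "1 1.5 0 0 0" --pt "1 1 0 0 0"

```text
t: 5.1
tool_pos: [522.4, -173.4, 154.8]
ee_rot: [0.006, 0.995, 0.099, 0.001]
contact_force: [-0.1, 0.2, -0.4]
finger_gap: -0.1
```

```bash
python3 w.py 7 wrist side
```

```text
t 5.1 tcp [ 522.4 -173.4  154.8] yaw 11.34046064002422 local -45.72743909348709 -0.7806545084083041 f [-0.06  0.23 -0.38]
```

View pics/wrist7.png

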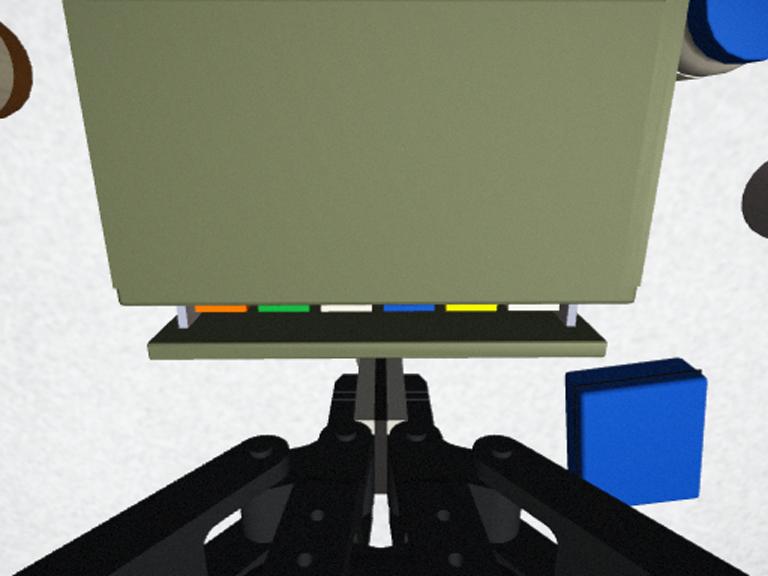

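Run:
```python
from h import *
import pickle
p=pickle.load(open("side7.pkl","rb")); 
im=cv2.cvtColor(p["image"],cv2.COLOR_RGB2BGR)[90:230,220:360]
cv2.imwrite("pics/s7c.png",cv2.resize(im,None,fx=4,fy=4,interpolation=cv2.INTER_CUBIC))
```

```text
(no output)
```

View pics/s7c.png

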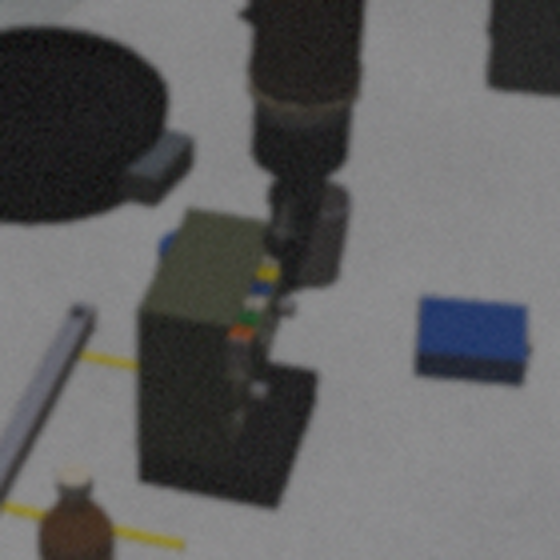

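Run:
```python
from op import *
print(op("wrist6.pkl",380,290,334),op("wrist7.pkl",380,303,342))
S7=pickle.load(open("side7.pkl","rb")); q=[567,-163.5,.2015]
def cr(uv): return np.round(((uv-[220,90])*4+1.5),0)
print("tcp",cr(proj(S7,monitor.sense()["tool_pos"])),"knob shut",cr(proj(S7,tf(q,(-31.5,0,160)))),"open20",cr(proj(S7,tf(q,(-51.5,0,160)))),"bottom of mid",cr(proj(S7,tf(q,(-31.5,0,110)))),"corner",cr(proj(S7,tf(q,(-17.5,-75,190)))))
```

```text
(np.float64(505.82252335302303), np.float64(490.0939533424689), np.float64(15.728570010554108)) (np.float64(506.6244016522859), np.float64(490.1038656007116), np.float64(16.52053605157431)) (np.float64(506.321855629359), np.float64(490.4153429447008), np.float64(15.906512684658196)) (np.float64(506.92176513294106), np.float64(490.31700806803144), np.float64(16.60475706490962))
(np.float64(506.92176513294106), np.float64(490.31700806803144), np.float64(16.60475706490962)) (np.float64(507.1487827408209), np.float64(491.775506604161), np.float64(15.373276136659854))
tcp [[288. 312.]] knob shut [[271. 305.]] open20 [[295. 309.]] bottom of mid [[268. 352.]] corner [[277. 222.]]
```

Call:
arm_command --pt "1 1.5 0 0 0" --pt "1 1.5 0 0 0" --pt "1 1 0 0 0"

```text
t: 5.5
tool_pos: [526.3, -172.6, 154.8]
ee_rot: [0.006, 0.995, 0.099, 0.001]
contact_force: [-1.2, -0.4, 0.2]
finger_gap: -0.0
```

```bash
python3 w.py 8 wrist side;python3 - <<'E'
from h import *
import pickle
p=pickle.load(open("side8.pkl","rb")); 
im=cv2.cvtColor(p["image"],cv2.COLOR_RGB2BGR)[90:230,220:360]
im=np.clip(im.astype(float)*1.8,0,255).astype('uint8')
cv2.imwrite("pics/s8c.png",cv2.resize(im,None,fx=4,fy=4,interpolation=cv2.INTER_CUBIC))
E
```

```text
t 5.5 tcp [ 526.3 -172.6  154.8] yaw 11.334697609593745 local -41.707086855496385 -0.7745037315333025 f [-1.18 -0.38  0.15]
```

View pics/wrist8.png

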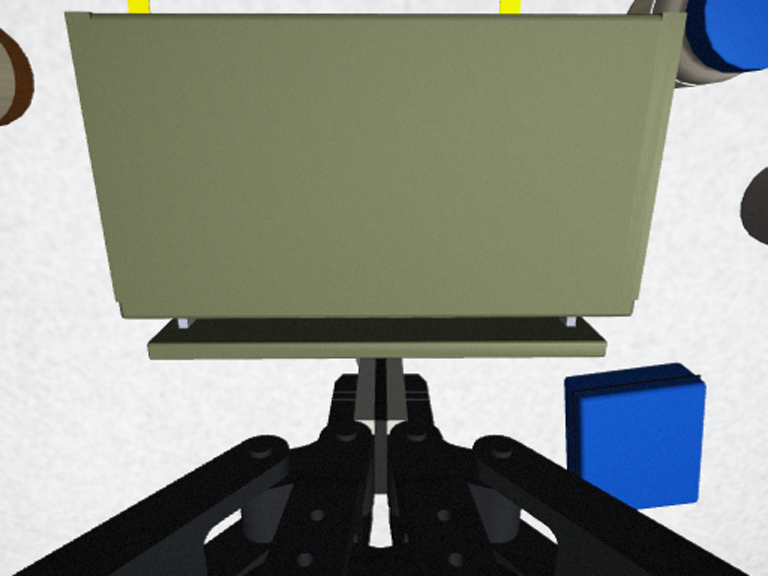

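View pics/s8c.png

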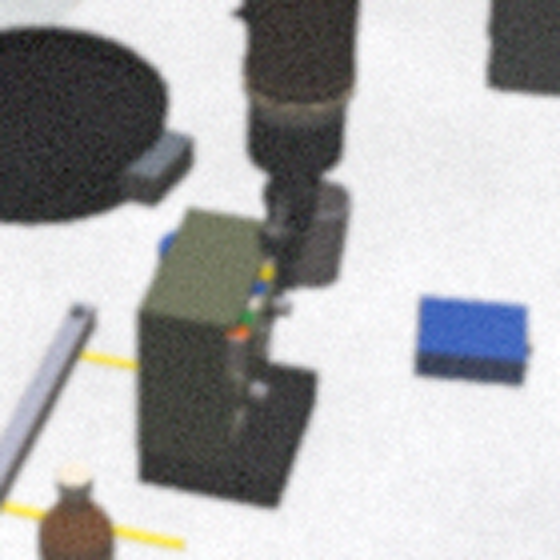

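```bash
cat >> op.py <<'E'
print("outer",op("wrist3.pkl",380,177,248),op("wrist7.pkl",380,303,357),op("wrist8.pkl",380,316,357))
W=pickle.load(open("wrist8.pkl","rb"));h=np.array([np.cos(.2015),np.sin(.2015)])
print("top back",atz(W,w(380,14),190)[:2]@h)
E
python3 op.py | tail -2
```

```text
outer (np.float64(505.82252335302303), np.float64(484.76925186748986), np.float64(21.053271485533173)) (np.float64(507.1487827408209), np.float64(486.6765821913518), np.float64(20.47220054946905)) (np.float64(507.23872907445383), np.float64(490.7399880247575), np.float64(16.49874104969632))
top back 584.6704272603054
```

Call:
arm_command --pt "1 1.5 0 0 0" --pt "1 1.5 0 0 0" --pt "1 1.5 0 0 0" --pt "1 1.5 0 0 0" --pt "1 1 0 0 0"

```text
t: 6.1
tool_pos: [533.7, -171.1, 154.8]
ee_rot: [0.006, 0.995, 0.099, 0.001]
contact_force: [-0.3, 0.4, 0.5]
finger_gap: -0.0
```

Call:
arm_command --pt "1 1.5 0 0 0" --pt "1 1.5 0 0 0" --pt "1 1 0 0 0"

```text
t: 6.4
tool_pos: [538.0, -170.2, 154.8]
ee_rot: [0.006, 0.995, 0.099, 0.001]
contact_force: [-1.2, -0.3, 0.2]
finger_gap: 0.2
```

```bash
python3 w.py 9 wrist
```

```text
t 6.4 tcp [ 538.  -170.2  154.8] yaw 11.338493942002874 local -29.76498217829642 -0.7989565628412061 f [-1.22 -0.28  0.2 ]
```

View pics/wrist9.png

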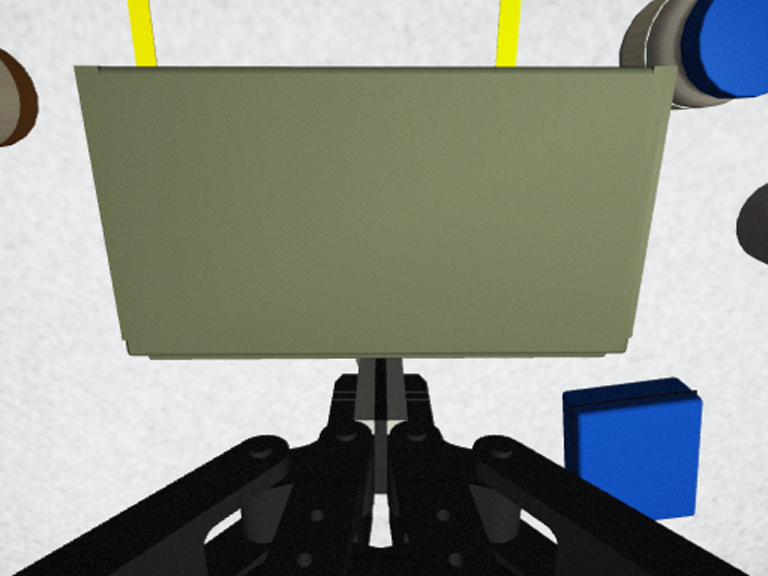

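Call:
arm_command --pt "1 1 0 0 0" --pt "1 1 0 0 0"

```text
t: 6.65
tool_pos: [540.2, -169.8, 154.8]
ee_rot: [0.006, 0.995, 0.099, 0.001]
contact_force: [-0.7, -0.0, 0.8]
finger_gap: -0.3
```

Call:
arm_command --pt "1 0.6 0 0 0" --pt "1 0 0 0 0"

```text
t: 6.85
tool_pos: [540.2, -169.8, 154.8]
ee_rot: [0.006, 0.995, 0.099, 0.0]
contact_force: [-0.3, -0.1, 1.2]
finger_gap: -0.1
```

```bash
python3 w.py 10 wrist
python3 - <<'E'
from op import *
print(op("wrist9.pkl",380,354,358))
p=pickle.load(open("wrist10.pkl","rb")); 
im=cv2.cvtColor(p["image"],cv2.COLOR_RGB2BGR)[200:260,70:440]
cv2.imwrite("pics/w10c.png",cv2.resize(im,None,fx=2.1,fy=4,interpolation=cv2.INTER_CUBIC))
E
```

```text
t 6.85 tcp [ 540.2 -169.8  154.8] yaw 11.326536231517686 local -27.533895470595535 -0.8255244433043991 f [-0.3  -0.11  1.24]
(np.float64(505.82252335302303), np.float64(490.0939533424689), np.float64(15.728570010554108)) (np.float64(506.6244016522859), np.float64(490.1038656007116), np.float64(16.52053605157431)) (np.float64(506.321855629359), np.float64(490.4153429447008), np.float64(15.906512684658196)) (np.float64(506.92176513294106), np.float64(490.31700806803144), np.float64(16.60475706490962))
outer (np.float64(505.82252335302303), np.float64(484.76925186748986), np.float64(21.053271485533173)) (np.float64(507.1487827408209), np.float64(486.6765821913518), np.float64(20.47220054946905)) (np.float64(507.23872907445383), np.float64(490.7399880247575), np.float64(16.49874104969632))
top back 584.6704272603054
(np.float64(507.1207919105474), np.float64(502.3119556889102), np.float64(4.808836221637193))
```

View pics/w10c.png

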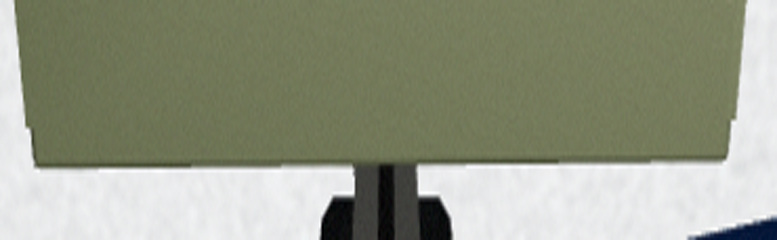

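Call:
arm_command --pt "1 1 0 0 0" --pt "1 0.5 0 0 0"

```text
t: 7.1
tool_pos: [540.2, -169.8, 154.8]
ee_rot: [0.006, 0.995, 0.098, -0.001]
contact_force: [-4.6, -0.1, 3.5]
finger_gap: 0.3
```

Call:
arm_command --pt "1 1 0 0 0"

```text
t: 7.2
tool_pos: [540.3, -169.8, 154.8]
ee_rot: [0.006, 0.995, 0.098, -0.002]
contact_force: [-6.8, -0.2, 8.0]
finger_gap: -0.0
```

```bash
python3 w.py
```

```text
t 7.2 tcp [ 540.3 -169.8  154.8] yaw 11.276220553066203 local -27.37710652371213 -0.8156957579822102 f [-6.83 -0.2   8.02]
```

Call:
arm_command --pt "1 -2 0 0 0" --pt "1 0 0 0 0"

```text
t: 7.4
tool_pos: [539.0, -170.1, 154.9]
ee_rot: [0.006, 0.995, 0.098, -0.001]
contact_force: [-0.1, -0.6, -0.2]
finger_gap: -0.0
```

```bash
python3 w.py 11 wrist side
python3 - <<'E'
from h import *
import pickle
p=pickle.load(open("wrist11.pkl","rb")); 
im=cv2.cvtColor(p["image"],cv2.COLOR_RGB2BGR)[200:260,70:440]
cv2.imwrite("pics/w11c.png",cv2.resize(im,None,fx=2.1,fy=4,interpolation=cv2.INTER_CUBIC))
p=pickle.load(open("side11.pkl","rb")); 
im=cv2.cvtColor(p["image"],cv2.COLOR_RGB2BGR)[120:210,240:330]
im=np.clip(im.astype(float)*1.8,0,255).astype('uint8')
cv2.imwrite("pics/s11c.png",cv2.resize(im,None,fx=6,fy=6,interpolation=cv2.INTER_CUBIC))
E
```

```text
t 7.4 tcp [ 539.  -170.1  154.9] yaw 11.284714006185618 local -28.70888209972995 -0.8847738550773823 f [-0.1  -0.64 -0.23]
```

View pics/w11c.png

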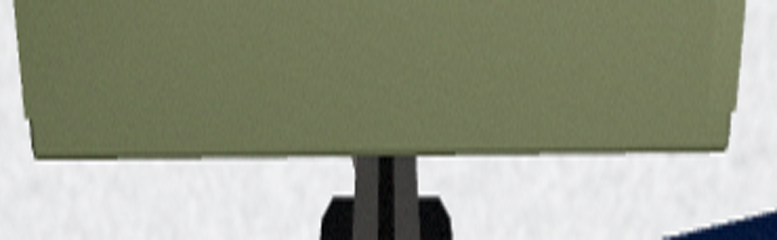

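View pics/s11c.png

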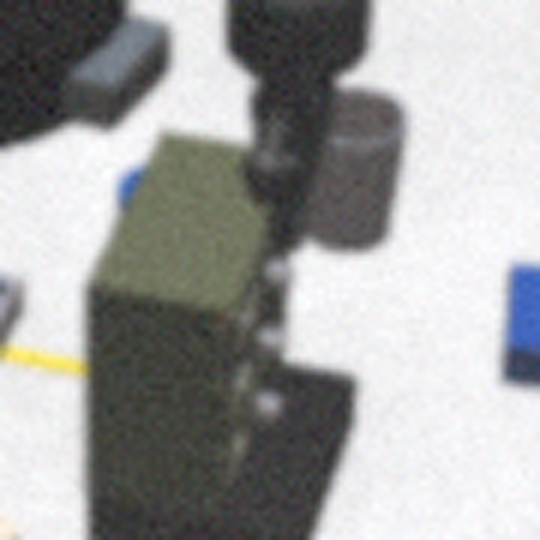

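Call:
arm_command --pt "1 -15 0 0 0" --pt "1 -25 0 0 0" --pt "1 -30 0 0 0" --pt "1 -30 0 0 0" --pt "1 0 0 0 0"

```text
t: 8.0
tool_pos: [440.5, -189.2, 154.5]
ee_rot: [0.006, 0.995, 0.1, 0.001]
contact_force: [0.3, -0.7, 0.8]
finger_gap: 0.3
```

```bash
python3 w.py 12 wrist side top
python3 - <<'E'
from m import *
p=pickle.load(open("side12.pkl","rb")); 
im=cv2.cvtColor(p["image"],cv2.COLOR_RGB2BGR)[120:220,240:340]
im=np.clip(im.astype(float)*1.8,0,255).astype('uint8')
cv2.imwrite("pics/s12c.png",cv2.resize(im,None,fx=6,fy=6,interpolation=cv2.INTER_CUBIC))
q=[567,-163.5,.2015]
for z in (160,112,64): print(z,(proj(p,tf(q,(-31.5,0,z)))-[240,120])*6+2.5)
print((proj(p,tf(q,(-33.5,0,160)))-[240,120])*6+2.5)
E
```

```text
t 8.0 tcp [ 440.5 -189.2  154.5] yaw 11.432521567542576 local -129.0466715063245 0.1604649974732233 f [ 0.33 -0.73  0.79]
160 [[286.6243114  277.61663247]]
112 [[282.72382794 345.45980385]]
64 [[278.97352232 410.69085273]]
[[290.15761086 278.25048908]]
```

View pics/wrist12.png

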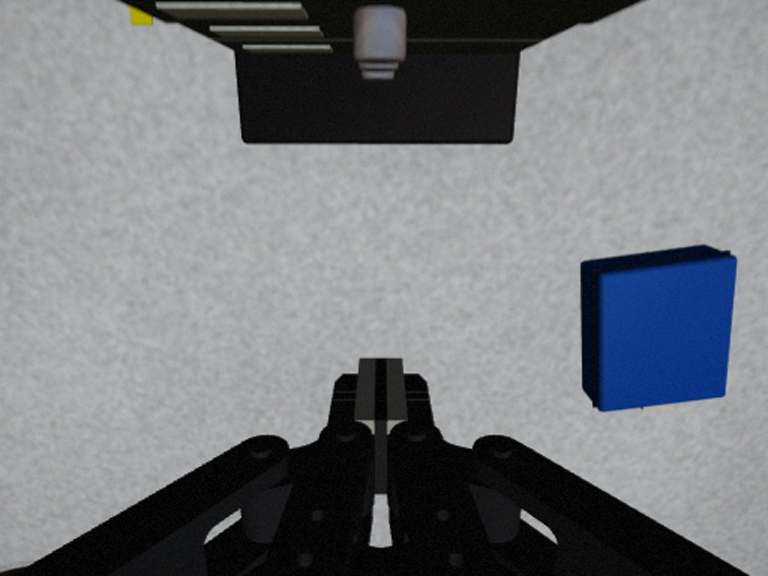

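View pics/s12c.png

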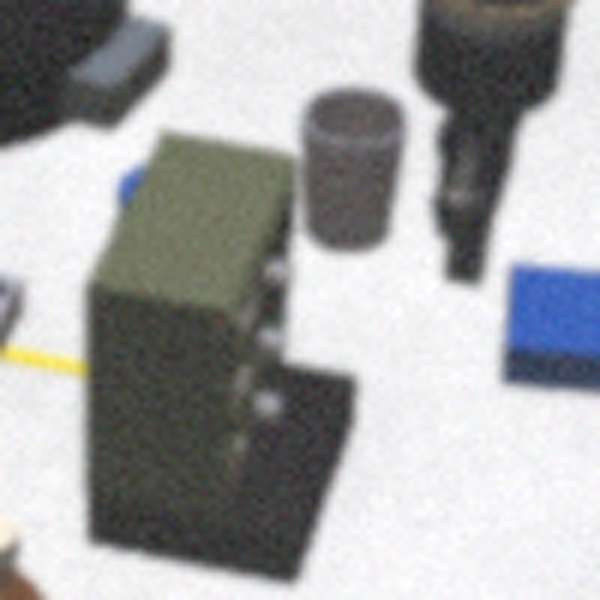

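Run:
```python
from m import *
p=pickle.load(open("wrist12.pkl","rb")); 
im=cv2.cvtColor(p["image"],cv2.COLOR_RGB2BGR)[0:100,90:430]
im=np.clip(im.astype(float)*2.2,0,255).astype('uint8')
cv2.imwrite("pics/w12a.png",cv2.resize(im,None,fx=2.3,fy=2.3,interpolation=cv2.INTER_CUBIC))
cv2.imwrite("pics/w12b.png",cv2.resize(im[:62,120:210],None,fx=8,fy=8,interpolation=cv2.INTER_CUBIC))
q=[567,-163.5,.2015]
for o in (0,2):
  for z in (160,112,64): print(o,z,[((proj(p,tf(q,(-31.5-o,0,z+d)))[0]-[210,0])*8+3.5).round() for d in (-8,8)])
print("step",proj(p,tf(q,(-62.5,75,40)))*1.5,proj(p,tf(q,(-62.5,-75,40)))*1.5)
```

```text
0 160 [array([342., 320.]), array([345., 286.])]
0 112 [array([337., 393.]), array([338., 373.])]
0 64 [array([333., 439.]), array([334., 426.])]
2 160 [array([342., 357.]), array([345., 327.])]
2 112 [array([337., 421.]), array([338., 404.])]
2 64 [array([334., 462.]), array([335., 450.])]
step [[239.32922561 145.27677318]] [[513.81008487 144.423687  ]]
```

View pics/w12a.png

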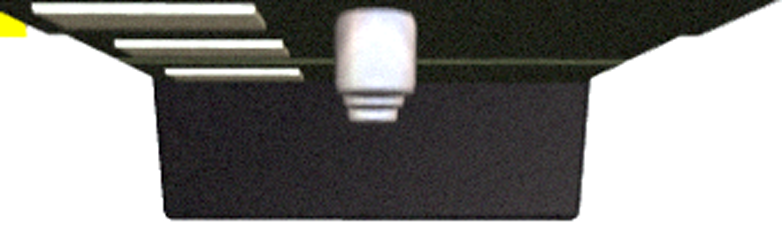

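View pics/w12b.png

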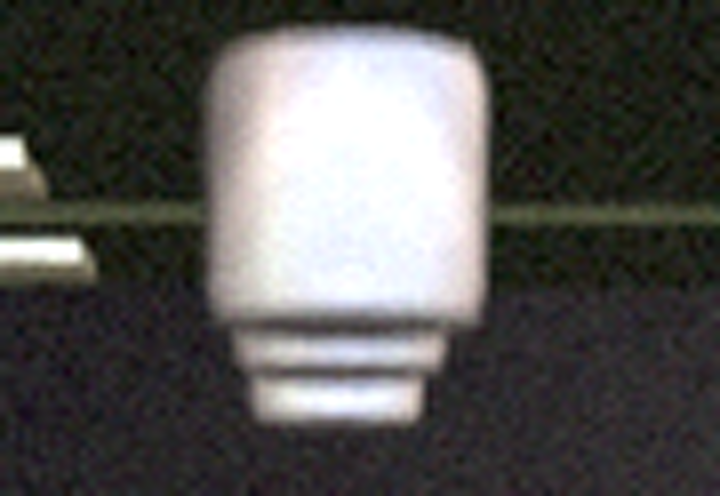

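Run:
```python
from m import *
p=pickle.load(open("side12.pkl","rb")); t=np.array(monitor.sense()["tool_pos"])
for d in (0,10,20,30): print(d,(proj(p,t+[0,0,d])-[240,120])*6+2.5)
h=np.array([.98,.2,0])
print("front",(proj(p,t+11*h)-[240,120])*6+2.5,"back",(proj(p,t-11*h)-[240,120])*6+2.5)
im=cv2.cvtColor(p["image"],cv2.COLOR_RGB2BGR)[120:175,295:340]
im=np.clip(im.astype(float)*2.2,0,255).astype('uint8')
cv2.imwrite("pics/s12d.png",cv2.resize(im,None,fx=12,fy=12,interpolation=cv2.INTER_CUBIC))
```

```text
0 [[451.95324719 315.06381732]]
10 [[453.49439844 300.59032401]]
20 [[455.04865405 285.99376309]]
30 [[456.61618186 271.27255821]]
front [[432.0994054  311.48826625]] back [[471.86618068 318.65001044]]
```

View pics/s12d.png

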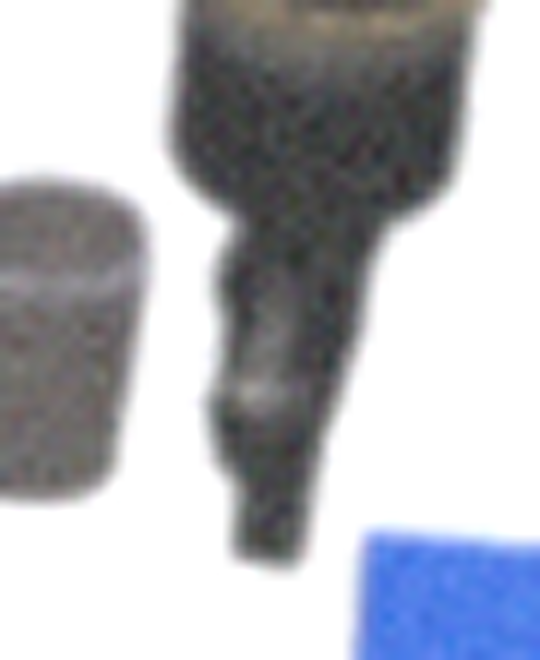

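Run:
```python
from m import *
p=pickle.load(open("side12.pkl","rb")); W=pickle.load(open("wrist12.pkl","rb")); t=np.array(monitor.sense()["tool_pos"])
R=np.array(W["R"]);c=-R.T@W["t"]; print("wristcam-tcp",c-t,"axis",R[2], W["camera_matrix"])
for a,b in [((380,358),(235,555)),((357,358),(235,555)),((403,358),(235,555)),((357,358),(300,565)),]:
  A,d=ray(W,((a[0]-.25)/1.5,(a[1]-.25)/1.5)); B,e=ray(p,(295+(b[0]-5.5)/12,120+(b[1]-5.5)/12))
  d/=np.linalg.norm(d);e/=np.linalg.norm(e)
  s=np.linalg.lstsq(np.c_[d,-e],B-A,rcond=None)[0]; X,Y=A+s[0]*d,B+s[1]*e; print(((X+Y)/2-t).round(1),np.linalg.norm(X-Y).round(1))
T=pickle.load(open("top12.pkl","rb")); save(T,"t12")
print(proj(T,t)*1.5)
```

```text
wristcam-tcp [ 73.21576264  16.10183147 167.84192929] axis [-0.30474982 -0.07264714 -0.9496578 ] [[332.68909927   0.         253.38033178]
 [  0.         332.68909927 189.54801938]
 [  0.           0.           1.        ]]
[ 4.1  0.8 25.4] 1.2
[ 3.2  7.3 29.2] 1.8
[ 5.  -5.9 21.4] 4.4
[-6.9  2.6 22.6] 16.6
[[504.18694458 366.42376544]]
```

View pics/t12.png

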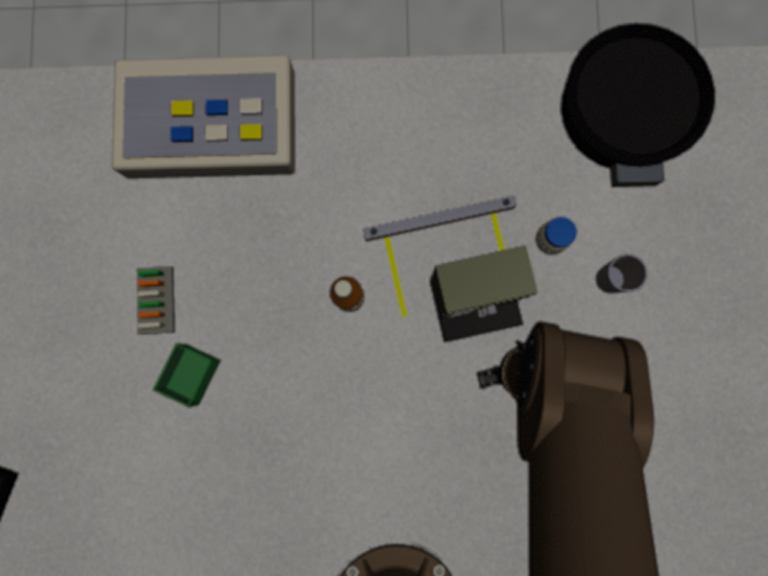

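Call:
arm_command --pt "1 20 0 12 0" --pt "1 20 0 11 0" --pt "1 20 0 0 0" --pt "1 14 0 0 0" --pt "1 4 0 0 0" --pt "1 0 0 0 0"

```text
t: 8.75
tool_pos: [528.8, -170.5, 130.9]
ee_rot: [0.005, 0.995, 0.102, 0.002]
contact_force: [-7.5, -2.5, 5.4]
finger_gap: 0.0
```

```bash
python3 w.py 13 wrist side
```

```text
t 8.75 tcp [ 528.8 -170.5  130.9] yaw 11.762583572203605 local -38.79358942159296 0.7479082175584919 f [-7.52 -2.47  5.42]
```

View pics/wrist13.png

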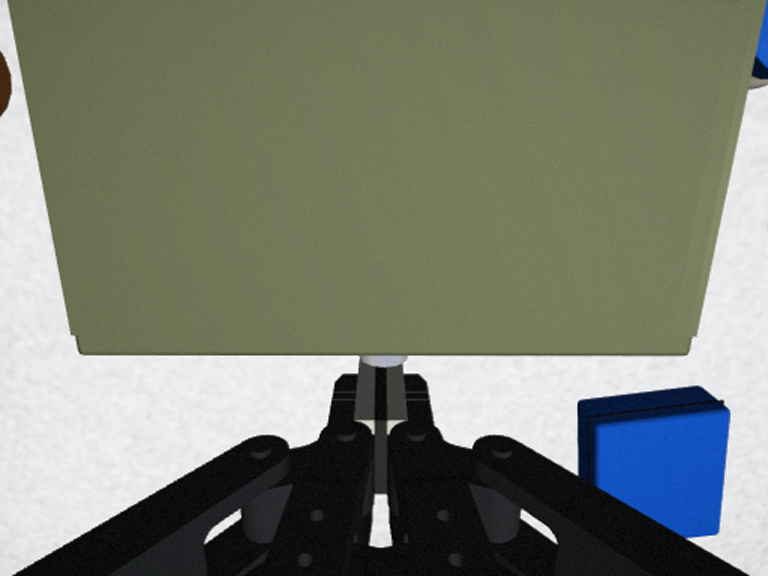

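Call:
arm_command --pt "1 -3 0 0 0" --pt "1 -6 0 0 0" --pt "1 0 0 0 0"

```text
t: 9.15
tool_pos: [518.9, -172.3, 130.6]
ee_rot: [0.005, 0.995, 0.102, 0.003]
contact_force: [0.9, -0.6, -0.5]
finger_gap: 0.0
```

Call:
arm_command --pt "1 -30 0 0 0" --pt "1 -40 0 0 0" --pt "1 -25 0 -8 0" --pt "1 0 0 -8 0" --pt "1 0 0 0 0"

```text
t: 9.65
tool_pos: [425.4, -191.5, 147.8]
ee_rot: [0.006, 0.995, 0.103, 0.006]
contact_force: [0.9, 0.3, 0.6]
finger_gap: -0.1
```

```bash
python3 w.py 14 wrist side top;python3 - <<'E'
from m import *
p=pickle.load(open("wrist14.pkl","rb")); 
im=cv2.cvtColor(p["image"],cv2.COLOR_RGB2BGR)
im=np.clip(im.astype(float)*2.2,0,255).astype('uint8')
cv2.imwrite("pics/w14b.png",cv2.resize(im[:90,200:300],None,fx=8,fy=6.5,interpolation=cv2.INTER_CUBIC))
p=pickle.load(open("side12.pkl","rb"))["image"];p2=pickle.load(open("side14.pkl","rb"))["image"]
a=np.vstack([np.hstack([x[120:220,250:320]]) for x in (p,p2)])
a=np.hstack([p[120:220,250:320],p2[120:220,250:320]])
cv2.imwrite("pics/s14c.png",cv2.resize(np.clip(a[:,:,::-1]*1.8,0,255).astype('uint8'),None,fx=5,fy=5,interpolation=cv2.INTER_CUBIC))
E
```

```text
t 9.65 tcp [ 425.4 -191.5  147.8] yaw 11.808257618757326 local -144.3148030764607 0.8512669187199222 f [0.92 0.28 0.63]
```

View pics/wrist14.png

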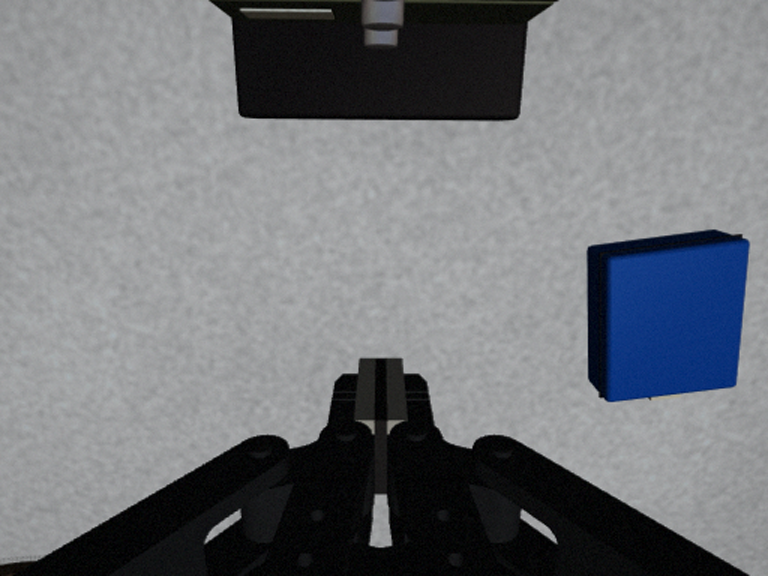

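View pics/w14b.png

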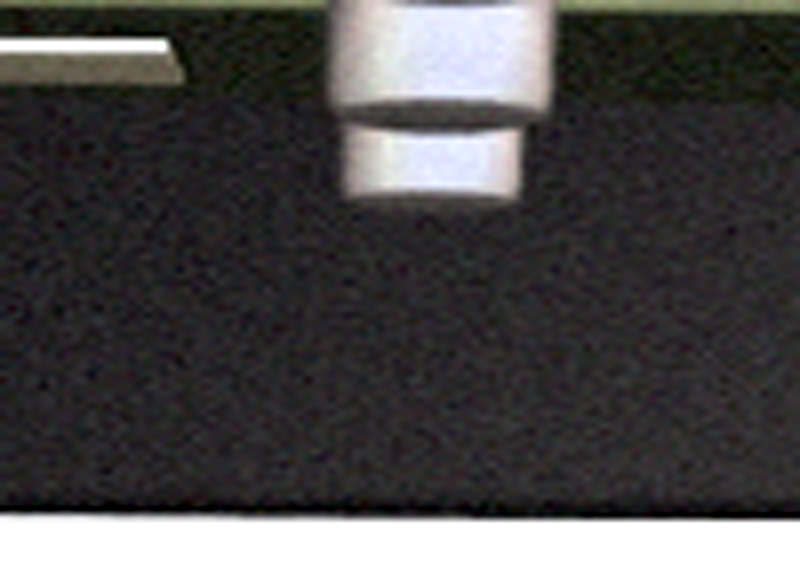

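View pics/s14c.png

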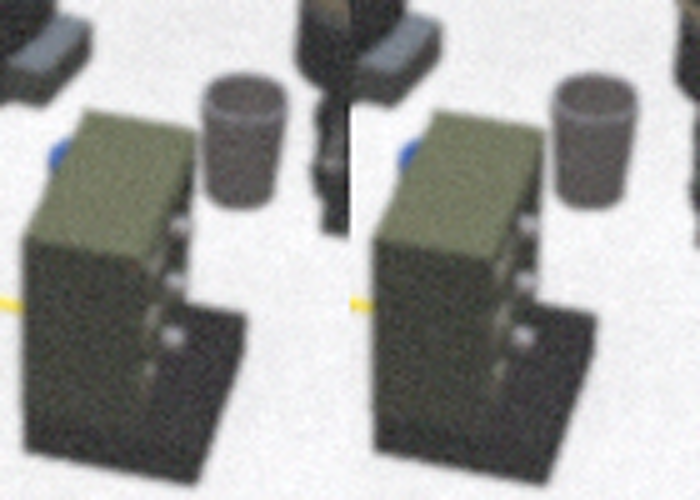

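Call:
arm_command --pt "1 10 0 -15 0" --pt "1 10 0 -10 0" --pt "1 0 0 0 0"

```text
t: 10.1
tool_pos: [447.3, -185.3, 171.3]
ee_rot: [0.005, 0.994, 0.105, 0.005]
contact_force: [-0.7, -1.3, -0.9]
finger_gap: 0.0
```

```bash
python3 w.py 15 wrist;python3 - <<'E'
from m import *
p=pickle.load(open("wrist15.pkl","rb")); 
im=cv2.cvtColor(p["image"],cv2.COLOR_RGB2BGR)
im=np.clip(im.astype(float)*2.2,0,255).astype('uint8')
cv2.imwrite("pics/w15b.png",cv2.resize(im[:75,210:300],None,fx=8,fy=8,interpolation=cv2.INTER_CUBIC))
for o in (-1.5,0):
  q=[567,-163.5,.2015]
  for z in (160,112,64): print(o,z,[((proj(p,tf(q,(-31.5-o,0,z+d)))[0]-[210,0])*8+3.5).round() for d in (-8,8)])
E
```

```text
t 10.1 tcp [ 447.3 -185.3  171.3] yaw 12.004110040737867 local -121.59431214085818 2.6224722404677827 f [-0.75 -1.26 -0.93]
-1.5 160 [array([392., 453.]), array([399., 432.])]
-1.5 112 [array([377., 498.]), array([381., 485.])]
-1.5 64 [array([367., 527.]), array([370., 519.])]
0 160 [array([391., 477.]), array([398., 459.])]
0 112 [array([377., 517.]), array([381., 506.])]
0 64 [array([367., 543.]), array([370., 536.])]
```

View pics/w15b.png

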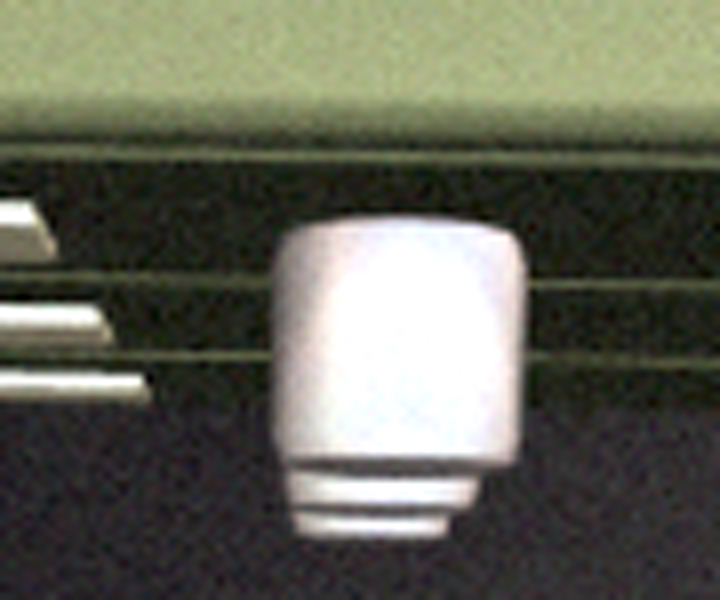

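Call:
arm_command --pt "-1 -3 1 15 0" --pt "-1 0 1 30 0" --pt "-1 0 0 35 0" --pt "-1 0 0 30 0" --pt "-1 0 0 20 0" --pt "-1 0 0 0 0"

```text
t: 10.75
tool_pos: [444.5, -188.7, 33.9]
ee_rot: [0.004, 0.994, 0.105, 0.004]
contact_force: [-1.0, 0.2, -0.2]
finger_gap: 85.1
```

```bash
sed -i 's/567,-163.5,.2015/567.8,-163.3,.2015/' w.py; python3 w.py 16 wrist side
python3 - <<'E'
from m import *
p=pickle.load(open("side16.pkl","rb")); t=np.array(monitor.sense()["tool_pos"])
print("gap",monitor.sense()["finger_gap"])
for d in (0,10,20,30): print(d,(proj(p,t+[0,0,d])-[250,140])*8+3.5)
im=cv2.cvtColor(p["image"],cv2.COLOR_RGB2BGR)[140:215,250:345]
im=np.clip(im.astype(float)*2.2,0,255).astype('uint8')
cv2.imwrite("pics/s16d.png",cv2.resize(im,None,fx=8,fy=8,interpolation=cv2.INTER_CUBIC))
E
```

```text
t 10.75 tcp [ 444.5 -188.7   33.9] yaw 12.09803647896645 local -125.93184964461842 -0.17537062288367622 f [-0.96  0.25 -0.18]
gap 85.31697348722935
0 [[498.21769722 474.99820852]]
10 [[500.07391802 457.50197406]]
20 [[501.94515295 439.86422052]]
30 [[503.83158491 422.0832239 ]]
```

View pics/wrist16.png

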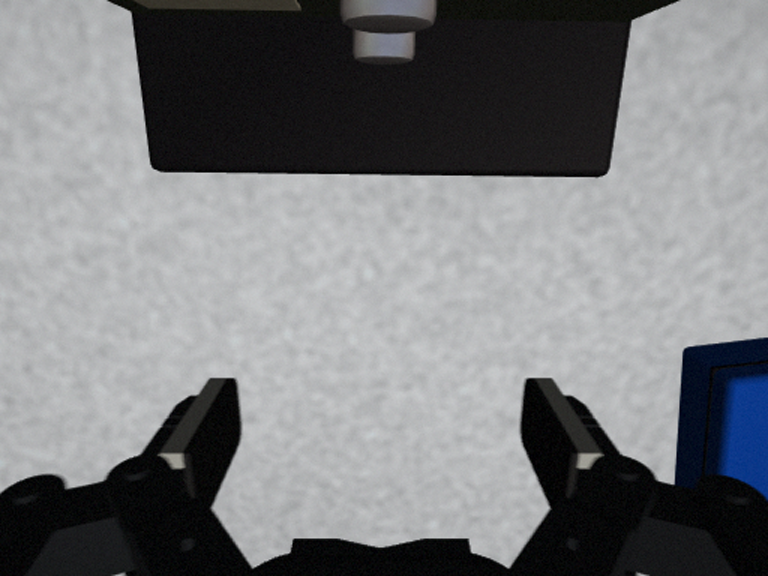

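View pics/s16d.png

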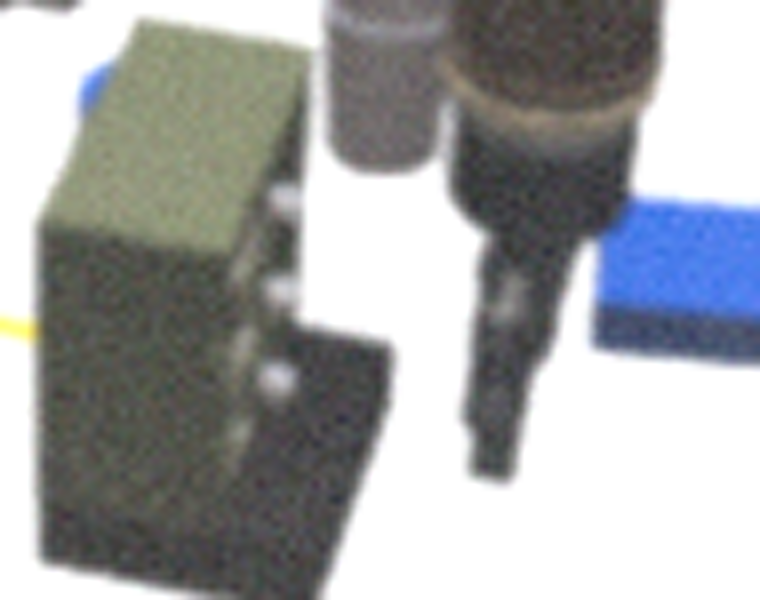

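```bash
cat > tri.py <<'E'
from m import *
def tri(W,a,S,b):
  A,d=ray(W,a);B,e=ray(S,b);d/=np.linalg.norm(d);e/=np.linalg.norm(e)
  s=np.linalg.lstsq(np.c_[d,-e],B-A,rcond=None)[0];X,Y=A+s[0]*d,B+s[1]*e
  return (X+Y)/2,np.linalg.norm(X-Y)
E
python3 - <<'E'
from tri import *
W=pickle.load(open("wrist16.pkl","rb"));S=pickle.load(open("side16.pkl","rb"));t=np.array(monitor.sense()["tool_pos"])
for a in [(212,378),(225,378),(238,378)]:
  X,r=tri(W,((a[0]-.25)/1.5,(a[1]-.25)/1.5),S,(250+(470-3.5)/8,140+(473-3.5)/8)); d=X-t;c,s=np.cos(.211),np.sin(.211)
  print(X.round(1),"rel fwd",c*d[0]+s*d[1],"left",-s*d[0]+c*d[1],"up",d[2],r)
E
```

```text
[ 443.  -140.6   76.1] rel fwd 7.057237434986799 left 48.16567420931506 up 39.7980881369579 2.577949672163198
[ 443.2 -143.4   74.2] rel fwd 6.740697068831555 left 45.36753476095402 up 37.820913254910195 1.0882067816209617
[ 443.5 -146.3   72.1] rel fwd 6.422319779989216 left 42.48954097268113 up 35.80534722116248 0.4433981211753664
```

Call:
arm_command --pt "-1 0 0 12 0" --pt "-1 0 0 8 0" --pt "-1 0 0 0 0"

```text
t: 11.15
tool_pos: [448.6, -190.1, 17.4]
ee_rot: [0.006, 0.994, 0.105, 0.008]
contact_force: [-0.3, -0.0, 0.2]
finger_gap: 85.3
```

Call:
arm_command --pt "-1 0 0 4 0" --pt "-1 0 0 4 0" --pt "-1 0 0 4 0" --pt "-1 0 0 0 0"

```text
t: 11.55
tool_pos: [449.6, -190.5, 5.3]
ee_rot: [0.007, 0.994, 0.105, 0.009]
contact_force: [-0.3, -0.2, 0.9]
finger_gap: 85.6
```

```bash
python3 w.py 17 wrist side
python3 - <<'E'
from m import *
p=pickle.load(open("side17.pkl","rb"))
im=cv2.cvtColor(p["image"],cv2.COLOR_RGB2BGR)[140:225,250:345]
im=np.clip(im.astype(float)*2.2,0,255).astype('uint8')
cv2.imwrite("pics/s17d.png",cv2.resize(im,None,fx=7,fy=7,interpolation=cv2.INTER_CUBIC))
E
```

```text
t 11.55 tcp [ 449.6 -190.5    5.3] yaw 12.080076395085689 local -121.2772177882289 -3.024154095205514 f [-0.3  -0.23  0.86]
```

View pics/wrist17.png

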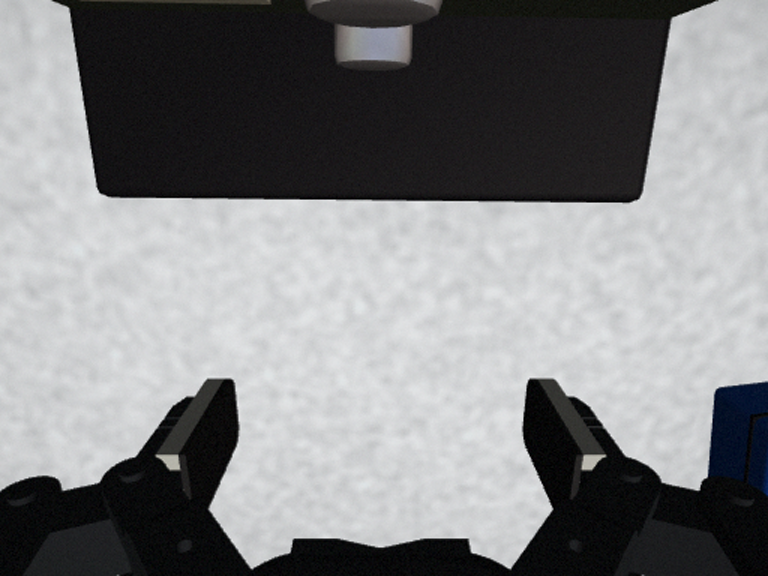

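View pics/s17d.png

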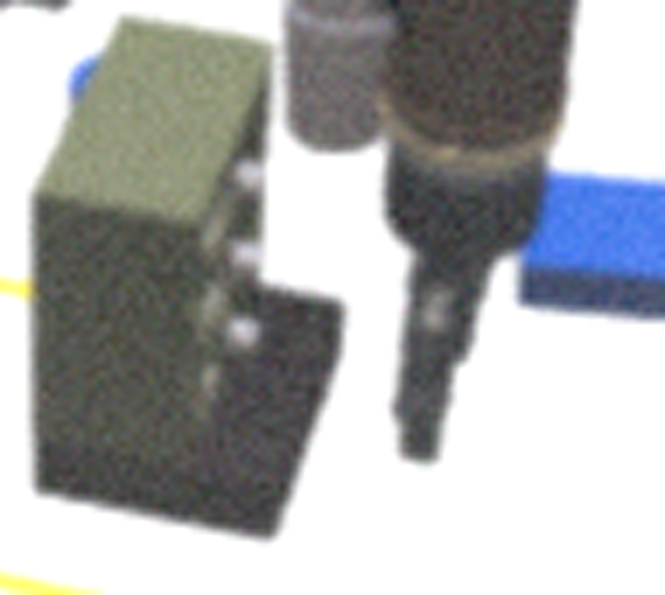

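Call:
arm_command --pt "-1 0 -1 5 0" --pt "-1 0 -1 5 0" --pt "-1 0 -1 4 0" --pt "-1 0 0 4 0" --pt "-1 0 0 0 0"

```text
t: 12.15
tool_pos: [449.6, -187.6, -13.8]
ee_rot: [0.007, 0.994, 0.105, 0.009]
contact_force: [0.1, 0.2, 0.1]
finger_gap: 85.5
```

```bash
python3 w.py 18 wrist side
python3 - <<'E'
from m import *
p=pickle.load(open("side18.pkl","rb"))
im=cv2.cvtColor(p["image"],cv2.COLOR_RGB2BGR)[140:225,250:345]
im=np.clip(im.astype(float)*2.2,0,255).astype('uint8')
cv2.imwrite("pics/s18d.png",cv2.resize(im,None,fx=7,fy=7,interpolation=cv2.INTER_CUBIC))
E
```

```text
t 12.15 tcp [ 449.6 -187.6  -13.8] yaw 12.085444442128049 local -120.65780959215076 -0.11805554862993972 f [0.15 0.2  0.09]
```

View pics/s18d.png

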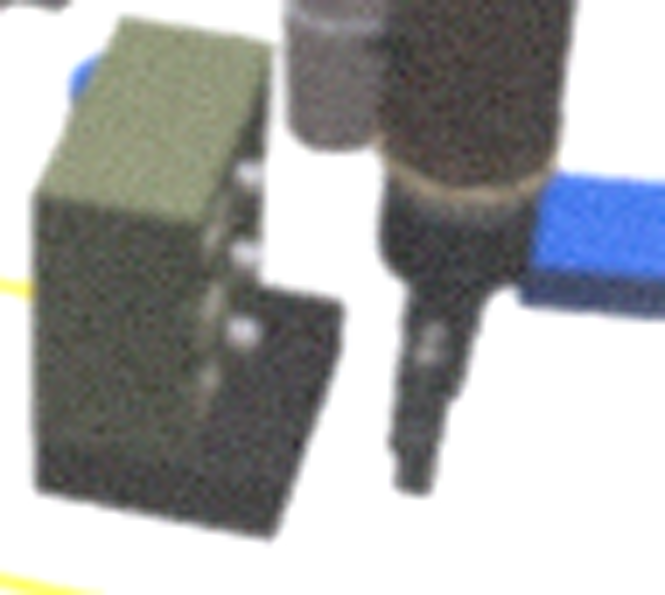

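View pics/wrist18.png

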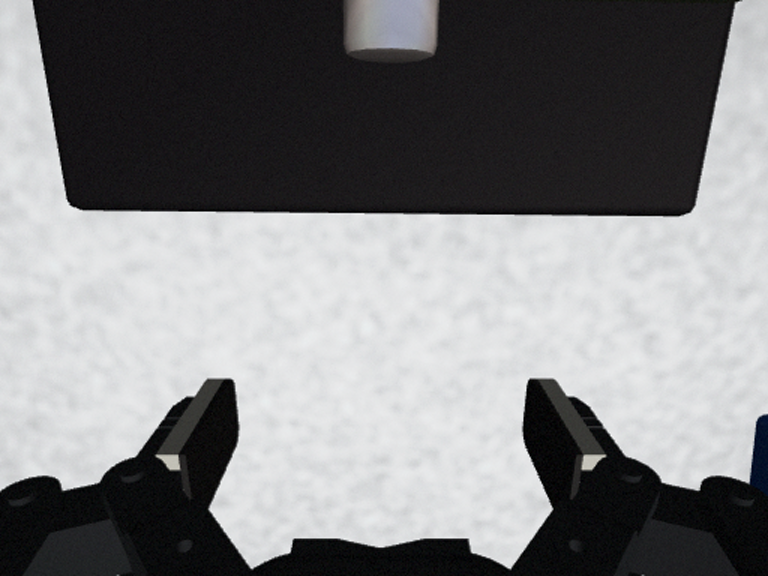

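Call:
arm_command --pt "-1 8 0 2 0.5" --pt "-1 10 0 2 0" --pt "-1 8 0 0 0" --pt "-1 5 0 0 0" --pt "-1 2 0 0 0" --pt "-1 0 0 0 0"

```text
t: 12.85
tool_pos: [487.0, -180.2, -16.5]
ee_rot: [0.007, 0.995, 0.101, 0.011]
contact_force: [-0.6, 1.1, 0.2]
finger_gap: 85.2
```

```bash
python3 w.py 19 wrist
```

```text
t 12.85 tcp [ 487.  -180.2  -16.5] yaw 11.571661557796759 local -82.58782860538875 -0.4166771123863562 f [-0.55  1.11  0.24]
```

View pics/wrist19.png

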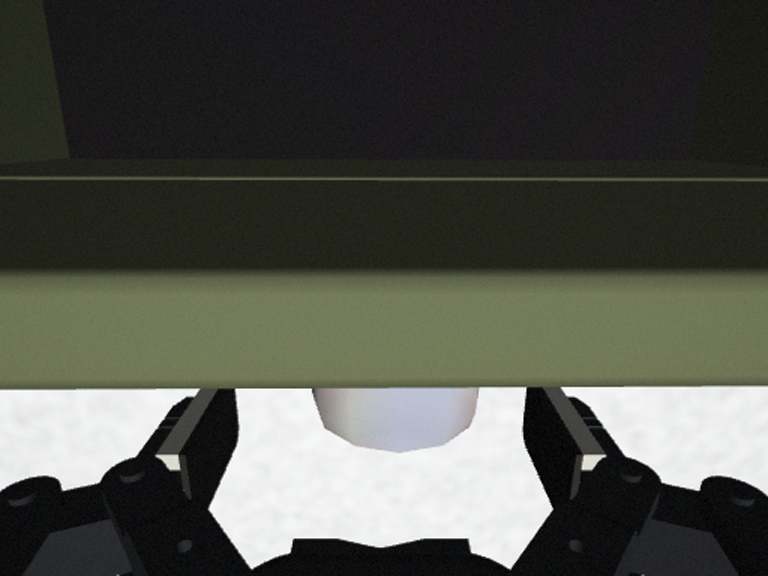

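Call:
arm_command --pt "-1 3 0 0 0" --pt "-1 2 0 0 0" --pt "-1 2 0 0 0"

```text
t: 13.2
tool_pos: [492.9, -179.2, -16.4]
ee_rot: [0.007, 0.995, 0.1, 0.01]
contact_force: [0.4, -0.4, -0.6]
finger_gap: 85.5
```

Call:
arm_command --pt "-1 2 0 0 0" --pt "-1 2 0 0 0"

```text
t: 13.4
tool_pos: [497.0, -178.4, -16.3]
ee_rot: [0.007, 0.995, 0.1, 0.01]
contact_force: [-5.2, -1.9, 0.7]
finger_gap: 85.3
```

```bash
python3 w.py 20 side
python3 - <<'E'
from m import *
p=pickle.load(open("side20.pkl","rb"))
im=cv2.cvtColor(p["image"],cv2.COLOR_RGB2BGR)[130:225,240:335]
im=np.clip(im.astype(float)*2.2,0,255).astype('uint8')
cv2.imwrite("pics/s20d.png",cv2.resize(im,None,fx=6,fy=6,interpolation=cv2.INTER_CUBIC))
E
```

```text
t 13.4 tcp [ 497.  -178.4  -16.3] yaw 11.498067409545698 local -72.43358750521847 -0.6193468798587549 f [-5.21 -1.88  0.71]
```

View pics/s20d.png

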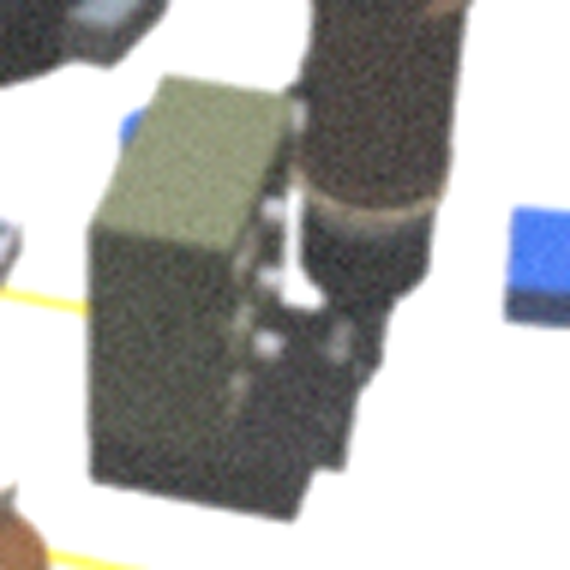

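Call:
arm_command --pt "-1 3 -0.8 0 0" --pt "-1 3 -0.8 0 0" --pt "-1 3 -0.8 0 0" --pt "-1 3 -0.8 0 0"

```text
t: 13.85
tool_pos: [495.7, -177.3, -17.8]
ee_rot: [0.008, 0.995, 0.098, -0.001]
contact_force: [-8.3, -3.8, 5.7]
finger_gap: 85.6
```

```bash
python3 w.py
```

```text
t 13.85 tcp [ 495.7 -177.3  -17.8] yaw 11.196378144841393 local -73.48176535950826 0.7423425928554135 f [-8.29 -3.83  5.73]
```

Call:
arm_command --pt "-1 5 -1 0 0" --pt "-1 5 -1 0 0"

```text
t: 14.05
tool_pos: [495.4, -176.0, -19.0]
ee_rot: [0.008, 0.995, 0.096, -0.009]
contact_force: [-14.5, -5.5, 10.2]
finger_gap: 85.4
```

```bash
python3 w.py
```

```text
t 14.05 tcp [ 495.4 -176.   -19. ] yaw 11.015576828876096 local -73.4775020416336 2.003531844308066 f [-14.5   -5.53  10.19]
```

Call:
arm_command --pt "-1 7 0 -1 0" --pt "-1 7 0 -1 0"

```text
t: 14.25
tool_pos: [498.1, -175.2, -18.8]
ee_rot: [0.007, 0.995, 0.094, -0.018]
contact_force: [-14.3, -1.5, 8.2]
finger_gap: 85.5
```

```bash
python3 w.py
```

```text
t 14.25 tcp [ 498.1 -175.2  -18.8] yaw 10.818381810678263 local -70.71106794009702 2.3127765692282996 f [-14.28  -1.54   8.16]
```

Call:
arm_command --pt "-1 -10 0 0 0" --pt "-1 -30 0 0 0" --pt "-1 -40 0 0 0" --pt "-1 -30 0 0 0" --pt "-1 0 0 0 0"

```text
t: 14.75
tool_pos: [386.0, -195.8, -15.1]
ee_rot: [0.007, 0.995, 0.095, -0.017]
contact_force: [0.9, 1.0, -0.3]
finger_gap: 85.9
```

```bash
cat > w2.py <<'E'
from h import *
s=monitor.sense();w,x,y,z=s["ee_rot"]
zx,zy=2*(x*z+w*y),2*(y*z-w*x); a=2*np.arctan2(y,x)
print("lean fwd(deg, tips fwd +)",np.degrees(zx*np.cos(a)+zy*np.sin(a)),"tips left +",np.degrees(-zx*np.sin(a)+zy*np.cos(a)),s["joint_positions"])
E
python3 w.py 21 wrist top; python3 w2.py
```

```text
t 14.75 tcp [ 386.  -195.8  -15.1] yaw 10.905111651024598 local -184.6289225036769 4.547770611503918 f [ 0.94  1.03 -0.27]
lean fwd(deg, tips fwd +) -1.789819417759584 tips left + -0.6887047215343625 [ 0.40006406  0.48761609 -0.10588785  2.21342391  0.16619178  0.47020815
 -1.22212853]
```

View pics/wrist21.png

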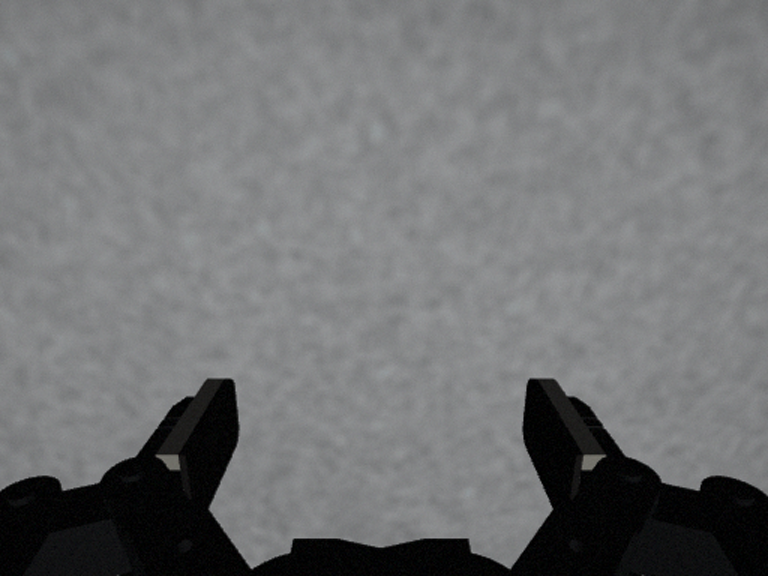

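Call:
arm_command --pt "-1 0 0 -20 0" --pt "-1 0 0 -30 0" --pt "-1 0 0 -30 0" --pt "-1 0 0 -20 0" --pt "-1 0 0 -10 0" --pt "-1 0 0 -5 0" --pt "-1 0 0 -2 0" --pt "-1 0 0 0 0"

```text
t: 15.65
tool_pos: [402.9, -191.3, 106.5]
ee_rot: [0.008, 0.995, 0.099, -0.011]
contact_force: [-0.0, 0.6, 0.1]
finger_gap: 85.2
```

```bash
python3 w2.py
```

```text
lean fwd(deg, tips fwd +) -1.3082623197753889 tips left + -0.7579511176090341 [ 0.4310483   0.28326347 -0.15491328  2.09384988  0.09272125  0.7840035
 -1.15642079]
```

Call:
arm_command --pt "-1 0 0 40 0" --pt "-1 0 0 40 0" --pt "-1 0 0 0 0" --pt "-1 0 0 0 0"

```text
t: 16.05
tool_pos: [401.4, -192.4, 23.3]
ee_rot: [0.007, 0.995, 0.099, -0.011]
contact_force: [0.6, 0.6, 1.1]
finger_gap: 85.4
```

```bash
python3 w2.py
```

```text
lean fwd(deg, tips fwd +) -1.3706770740561942 tips left + -0.6945208690720288 [ 0.412139    0.4214287  -0.13359767  2.17292341  0.14187375  0.57061937
 -1.20226535]
```

Call:
arm_command --pt "-1 0 0 -40 0" --pt "-1 0 0 -40 0" --pt "-1 0 0 0 0" --pt "-1 0 0 0 0"

```text
t: 16.45
tool_pos: [403.4, -190.6, 109.8]
ee_rot: [0.007, 0.995, 0.1, -0.011]
contact_force: [0.4, -0.1, -0.0]
finger_gap: 85.6
```

```bash
python3 w2.py
```

```text
lean fwd(deg, tips fwd +) -1.3809496685631915 tips left + -0.6446777152115214 [ 0.43556618  0.28042051 -0.16131294  2.08762456  0.09189119  0.79533319
 -1.15599484]
```

Call:
arm_command --pt "-1 0 0 20 0" --pt "-1 0 0 30 0" --pt "-1 0 0 20 0" --pt "-1 0 0 10 0" --pt "-1 0 0 0 0"

```text
t: 16.95
tool_pos: [403.0, -192.4, 30.0]
ee_rot: [0.008, 0.995, 0.1, -0.009]
contact_force: [0.2, -0.3, 0.8]
finger_gap: 85.6
```

```bash
python3 w2.py
```

```text
lean fwd(deg, tips fwd +) -1.1479224881299548 tips left + -0.7929671920297904 [ 0.41681681  0.4091805  -0.14009602  2.16784227  0.14034461  0.58393689
 -1.20124579]
```

Call:
arm_command --pt "-1 0 0 -30 0" --pt "-1 0 0 30 0" --pt "-1 0 0 -30 0" --pt "-1 0 0 30 0" --pt "-1 0 0 -30 0" --pt "-1 0 0 30 0" --pt "-1 0 0 -30 0" --pt "-1 0 0 0 0"

```text
t: 17.75
tool_pos: [402.1, -190.5, 53.1]
ee_rot: [0.002, 0.995, 0.1, -0.019]
contact_force: [0.1, -0.8, 0.2]
finger_gap: 85.1
```

```bash
python3 w2.py
```

```text
lean fwd(deg, tips fwd +) -2.232134532835817 tips left + 0.048998392961802965 [ 0.43168034  0.37923081 -0.15806762  2.13013672  0.12122899  0.67509541
 -1.18373611]
```

Call:
arm_command --pt "-1 -20 0 0 0" --pt "-1 -20 0 0 0" --pt "-1 -20 0 0 0" --pt "-1 0 0 0 0" --pt "-1 20 0 0 0" --pt "-1 20 0 0 0" --pt "-1 20 0 0 0" --pt "-1 0 0 0 0"

```text
t: 18.55
tool_pos: [407.1, -191.7, 60.6]
ee_rot: [0.004, 0.995, 0.099, -0.014]
contact_force: [-0.5, 0.0, 0.2]
finger_gap: 85.3
```

```bash
python3 w2.py
```

```text
lean fwd(deg, tips fwd +) -1.648130482984314 tips left + -0.3304546518405143 [ 0.43239268  0.3669647  -0.16040748  2.12272197  0.12022949  0.68266196
 -1.18507163]
```

Call:
arm_command --pt "-1 0 0 -10 0" --pt "-1 0 0 -12 0" --pt "-1 0 0 -12 0" --pt "-1 0 0 -12 0" --pt "-1 0 0 -10 0" --pt "-1 0 0 -5 0" --pt "-1 0 0 -2 0" --pt "-1 0 0 0 0"

```text
t: 19.35
tool_pos: [407.6, -191.3, 131.9]
ee_rot: [0.005, 0.995, 0.099, -0.013]
contact_force: [-0.3, 0.4, 0.4]
finger_gap: 85.4
```

```bash
python3 w2.py
```

```text
lean fwd(deg, tips fwd +) -1.4959236053072669 tips left + -0.4661326721141604 [ 0.44674419  0.25805803 -0.17318129  2.0491064   0.08347664  0.85934967
 -1.14951635]
```

Call:
arm_command --pt "-1 0 0 5 0" --pt "-1 0 0 8 0" --pt "-1 0 0 10 0" --pt "-1 0 0 10 0" --pt "-1 0 0 10 0" --pt "-1 0 0 8 0" --pt "-1 0 0 5 0" --pt "-1 0 0 2 0"

```text
t: 20.15
tool_pos: [403.8, -191.3, 66.1]
ee_rot: [0.004, 0.995, 0.099, -0.015]
contact_force: [1.1, -0.2, -0.5]
finger_gap: 85.1
```

```bash
python3 w2.py
```

```text
lean fwd(deg, tips fwd +) -1.7660796839167363 tips left + -0.286472624463225 [ 0.43568228  0.35494295 -0.16245551  2.12276106  0.11692263  0.69663911
 -1.18113688]
```

Call:
arm_command --pt "-1 -20 0 0 0" --pt "-1 -20 0 0 0" --pt "-1 -20 0 0 0" --pt "-1 0 0 0 0" --pt "-1 20 0 0 0" --pt "-1 20 0 0 0" --pt "-1 20 0 0 0" --pt "-1 0 0 0 0"

```text
t: 20.95
tool_pos: [411.1, -190.5, 66.8]
ee_rot: [0.005, 0.995, 0.099, -0.012]
contact_force: [0.2, 0.5, 0.1]
finger_gap: 85.7
```

```bash
python3 w2.py
```

```text
lean fwd(deg, tips fwd +) -1.3963305963646573 tips left + -0.41821745217262013 [ 0.43168261  0.35866437 -0.16478979  2.11354768  0.11758102  0.69562724
 -1.18702814]
```

Call:
arm_command --pt "-1 20 0 10 0" --pt "-1 20 0 20 0" --pt "-1 0 0 0 0"

```text
t: 21.25
tool_pos: [455.7, -181.5, 35.5]
ee_rot: [0.005, 0.995, 0.1, -0.01]
contact_force: [-0.2, -0.3, 0.0]
finger_gap: 85.6
```

```bash
python3 w2.py
```

```text
lean fwd(deg, tips fwd +) -1.1689299178271293 tips left + -0.4913025863354099 [ 0.37505958  0.45498587 -0.15505202  2.05644871  0.13875263  0.65449175
 -1.2464993 ]
```

```bash
python3 w.py 22 wrist top
```

```text
t 21.25 tcp [ 455.7 -181.5   35.5] yaw 11.471084370866464 local -113.4988797912107 4.656129432681752 f [-0.22 -0.29  0.03]
```

View pics/wrist22.png

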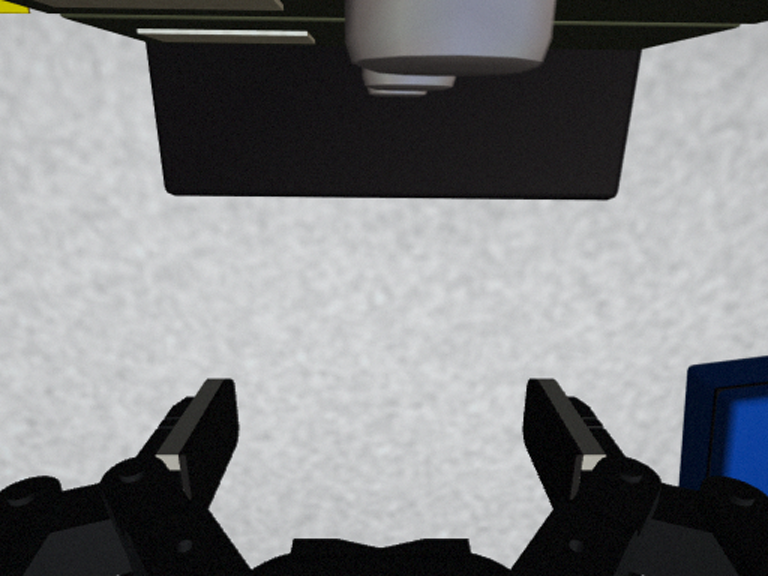

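Run:
```python
from m import *
p=pickle.load(open("top22.pkl","rb"))
im=cv2.cvtColor(p["image"],cv2.COLOR_RGB2BGR)[115:245,200:400]
im=np.clip(im.astype(float)*1.8,0,255).astype('uint8')
cv2.imwrite("pics/t22c.png",cv2.resize(im,None,fx=4,fy=4,interpolation=cv2.INTER_CUBIC))
W=pickle.load(open("wrist22.pkl","rb"))
for q in ([567.8,-163.3,.2015],[570,-163,.2015]): print((proj(W,[tf(q,(-62.5,75,40)),tf(q,(-62.5,-75,40))])*1.5).round())
```

```text
[[163. 213.]
 [621. 211.]]
[[163. 206.]
 [622. 204.]]
```

View pics/t22c.png

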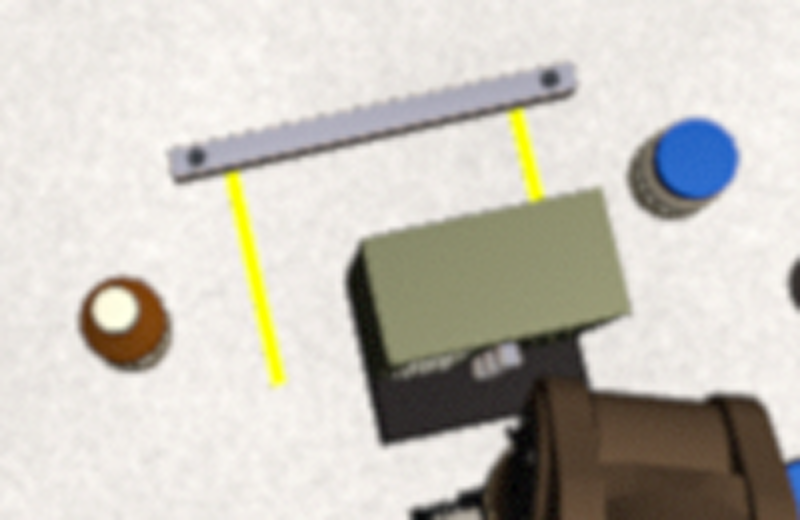

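Run:
```python
from m import *
W=pickle.load(open("wrist22.pkl","rb"));T2=pickle.load(open("top22.pkl","rb"))
w=lambda x,y:((x-.25)/1.5,(y-.25)/1.5)
C2=[(T2,tc(364,241),(62.5,75,190)),(T2,tc(601,188),(62.5,-75,190)),(T2,tc(632,313),(-17.5,-75,190)),(T2,tc(395,366),(-17.5,75,190)),(T2,tc(382,443),(-62.5,75,40))]
q,r=fit(C2,[567,-163,.2]);print(q,r.tolist())
q2,r=fit(C2+[(W,w(165,194),(-62.5,75,40)),(W,w(618,198),(-62.5,-75,40))],q);print(q2,r.tolist())
b=[721.5,-105.7,.1955]
for q in (q,q2):
    c,s=np.cos(b[2]),np.sin(b[2]); d=q[:2]-b[:2]; print("in bay",c*d[0]+s*d[1],-s*d[0]+c*d[1],np.degrees(q[2]-b[2]))
```

```text
[ 5.70068877e+02 -1.62539650e+02  1.88240327e-01] [[-0.6, -0.7], [0.4, -0.4], [0.4, 0.3], [-1.1, 0.1], [0.8, 0.8]]
[ 5.72747689e+02 -1.62431076e+02  1.89867687e-01] [[-0.7, -1.8], [0.2, -1.5], [0.3, -0.9], [-1.2, -1.0], [0.8, -0.2], [-3.9, 0.6], [2.2, 0.5]]
in bay -159.58796209423005 -26.34033121289732 -0.4159486129826946
in bay -156.93908921724315 -26.754204215628775 -0.32270778273888207
```

Call:
arm_command --pt "-1 0 4 12 0.5" --pt "-1 0 4 15 0" --pt "-1 8 2 10 0" --pt "-1 8 0 6 0" --pt "-1 6 0 3 0" --pt "-1 4 0 0 0" --pt "-1 0 0 0 0"

```text
t: 22.05
tool_pos: [481.7, -190.3, -10.1]
ee_rot: [0.007, 0.996, 0.093, -0.009]
contact_force: [-0.3, -0.6, -0.4]
finger_gap: 85.6
```

```bash
sed -i 's/567.8,-163.3,.2015/572.3,-162.3,.190/' w.py; python3 w.py 23 side; python3 w2.py;  python3 - <<'E'
from m import *
p=pickle.load(open("side23.pkl","rb"))
im=cv2.cvtColor(p["image"],cv2.COLOR_RGB2BGR)[130:225,240:335]
im=np.clip(im.astype(float)*2.2,0,255).astype('uint8')
cv2.imwrite("pics/s23d.png",cv2.resize(im,None,fx=6,fy=6,interpolation=cv2.INTER_CUBIC))
E
```

```text
t 22.05 tcp [ 481.7 -190.3  -10.1] yaw 10.634350263081592 local -94.26444281602517 -10.38814006978156 f [-0.25 -0.63 -0.45]
lean fwd(deg, tips fwd +) -1.111024641215706 tips left + -0.667535371811513 [ 0.35443936  0.55909813 -0.12940077  2.02375088  0.1592543   0.58115558
 -1.27508304]
```

View pics/s23d.png

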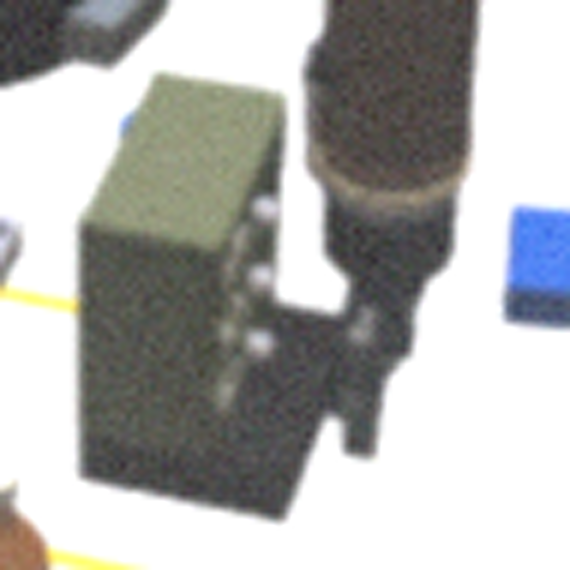

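Call:
arm_command --pt "-1 7 -1 3 0" --pt "-1 6 0 3 0" --pt "-1 3 0 0 0"

```text
t: 22.4
tool_pos: [497.8, -186.3, -16.1]
ee_rot: [0.007, 0.996, 0.093, -0.009]
contact_force: [-1.1, 0.9, 0.3]
finger_gap: 85.7
```

Call:
arm_command --pt "-1 14 -3 -1 -3" --pt "-1 16 -4 -1 -4"

```text
t: 22.6
tool_pos: [519.7, -177.4, -15.9]
ee_rot: [0.007, 0.988, 0.152, -0.015]
contact_force: [-6.5, -7.5, 1.2]
finger_gap: 85.1
```

```bash
python3 w.py; python3 w2.py
```

```text
t 22.6 tcp [ 519.7 -177.4  -15.9] yaw 17.500817918811194 local -54.47971841273986 -4.899515651286524 f [-6.53 -7.54  1.19]
lean fwd(deg, tips fwd +) -1.826141030453496 tips left + -0.5687223496001289 [ 0.32396525  0.60842607 -0.15322721  1.93747942  0.18903681  0.63303039
 -1.22278993]
```

```bash
cat > v.py <<'E'
from m import *
import sys
n=sys.argv[1]
for cam,(r0,r1,c0,c1),o in (("top",(115,245,200,400),4),("side",(130,225,225,335),6)):
    p=eyes.capture(cam);pickle.dump(p,open(cam+n+".pkl","wb"))
    im=cv2.cvtColor(p["image"],cv2.COLOR_RGB2BGR)[r0:r1,c0:c1]
    im=np.clip(im.astype(float)*1.9,0,255).astype('uint8')
    cv2.imwrite(f"pics/{cam}c{n}.png",cv2.resize(im,None,fx=o,fy=o,interpolation=cv2.INTER_CUBIC))
E
python3 v.py 24
```

```text
(no output)
```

View pics/topc24.png

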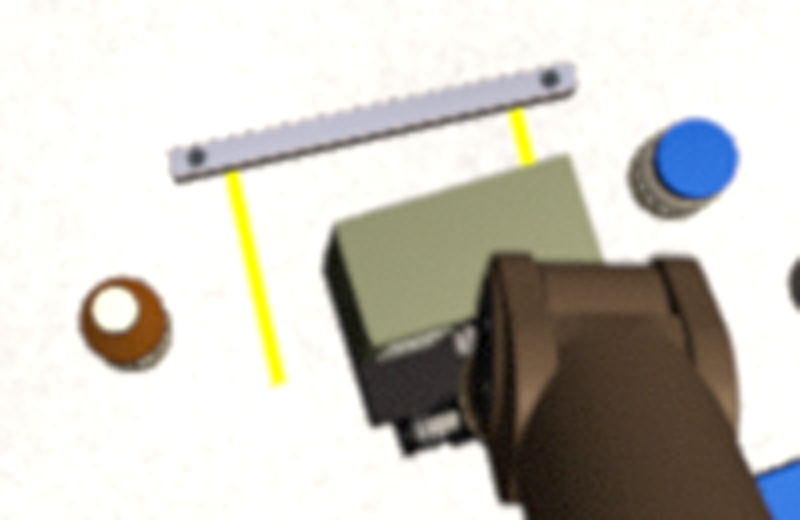

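View pics/sidec24.png

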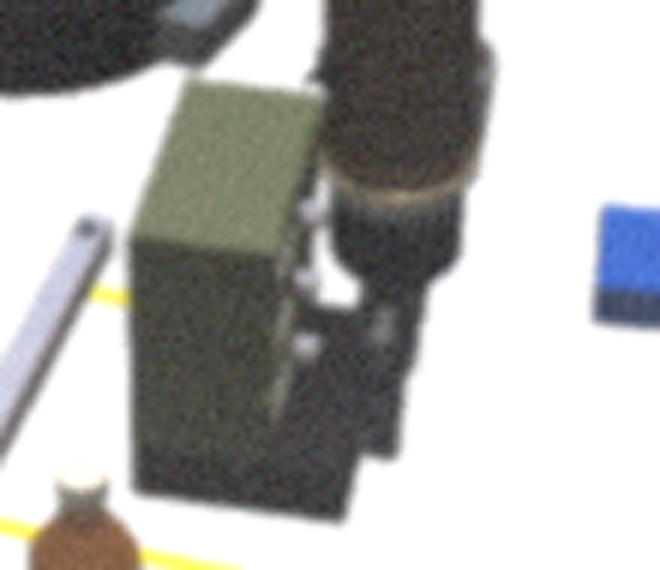

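```bash
cat > f.py <<'E'
from m import *
def rep(Tn,pts,q0):
    T2=pickle.load(open(Tn,"rb"))
    L={"bl":(62.5,75,190),"br":(62.5,-75,190),"fl":(-17.5,75,190),"fr":(-17.5,-75,190),"sl":(-62.5,75,40),"sr":(-62.5,-75,40)}
    q,r=fit([(T2,tc(*v),L[k]) for k,v in pts.items()],q0)
    b=[721.0,-105.9,.1965]
    c,s=np.cos(b[2]),np.sin(b[2]); d=q[:2]-b[:2]; print(q,r.tolist(),"\nin bay",c*d[0]+s*d[1],-s*d[0]+c*d[1],np.degrees(q[2]-b[2]))
    return q
E
python3 -c "
from f import *
rep('top24.pkl',dict(bl=(334,228),br=(570,154),fl=(374,356),sl=(370,426)),[590,-155,.3])"
```

```text
[ 5.84803232e+02 -1.49340300e+02  2.68786413e-01] [[-0.1, -0.4], [-0.3, 0.5], [-0.3, -1.1], [1.2, 1.5]] 
in bay -142.05697804883633 -16.0135616722753 4.14170640318426
```

Call:
arm_command --pt "-1 13 -2 -1 0" --pt "-1 15 -2 -1 0"

```text
t: 22.9
tool_pos: [540.9, -167.0, -15.5]
ee_rot: [0.007, 0.988, 0.15, -0.019]
contact_force: [-13.7, -5.3, 9.7]
finger_gap: 85.2
```

```bash
python3 w.py; python3 w2.py; python3 v.py 25
```

```text
t 22.9 tcp [ 540.9 -167.   -15.5] yaw 17.262223492950902 local -31.711368488862462 1.3296124240677605 f [-13.69  -5.32   9.69]
lean fwd(deg, tips fwd +) -2.2910581489539026 tips left + -0.5023778028464597 [ 0.29219491  0.62998346 -0.14986163  1.88645439  0.18411048  0.67063178
 -1.24680712]
```

View pics/topc25.png

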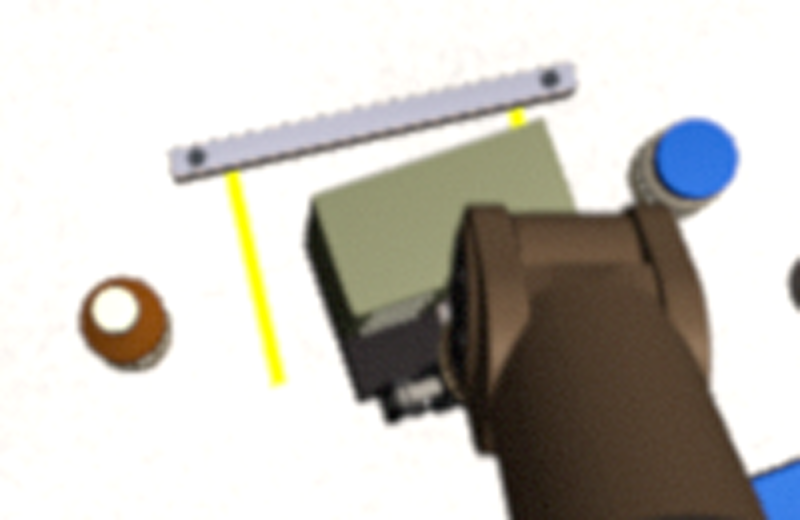

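View pics/sidec25.png

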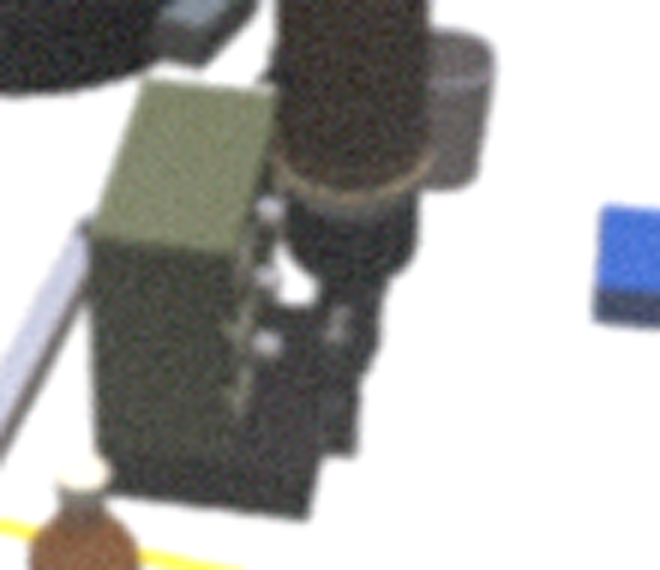

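```bash
python3 -c "
from f import *
rep('top25.pkl',dict(bl=(312,199),br=(545,119),fl=(358,322),sl=(358,403)),[600,-145,.3])"
```

```text
[ 6.05797582e+02 -1.38205933e+02  3.02308925e-01] [[0.1, -0.3], [-0.1, 0.2], [-0.7, -0.2], [0.9, 0.4]] 
in bay -119.29279493056558 -9.192358034906377 6.062404849251387
```

Call:
arm_command --pt "-1 14 -2 -1 2.5" --pt "-1 15 -2 -1 2.5"

```text
t: 23.2
tool_pos: [562.1, -155.4, -15.9]
ee_rot: [0.008, 0.994, 0.105, -0.024]
contact_force: [-14.0, -1.4, 8.4]
finger_gap: 85.2
```

```bash
python3 w.py; python3 w2.py; python3 v.py 26
```

```text
t 23.2 tcp [ 562.1 -155.4  -15.9] yaw 12.059512333885962 local -8.659954891319321 8.718976737700297 f [-14.02  -1.38   8.42]
lean fwd(deg, tips fwd +) -2.781346676663144 tips left + -0.5731381419632617 [ 0.24524459  0.65285955 -0.1235605   1.83365698  0.15620631  0.70701482
 -1.33629425]
```

View pics/topc26.png

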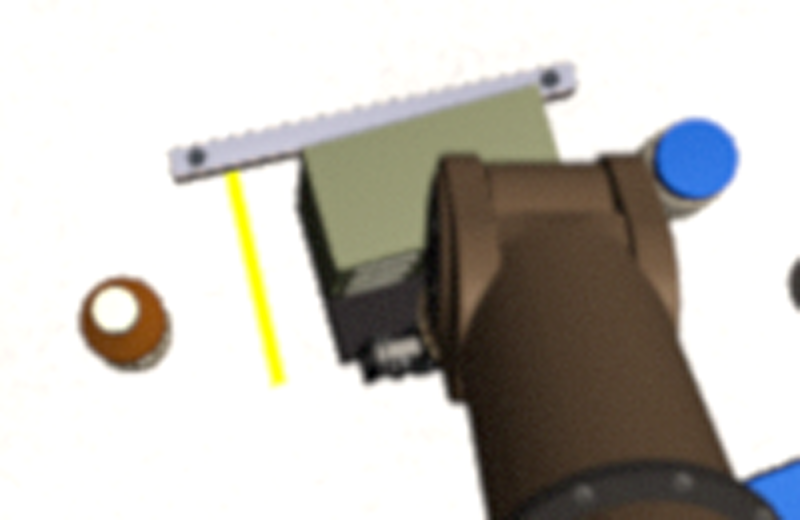

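View pics/sidec26.png

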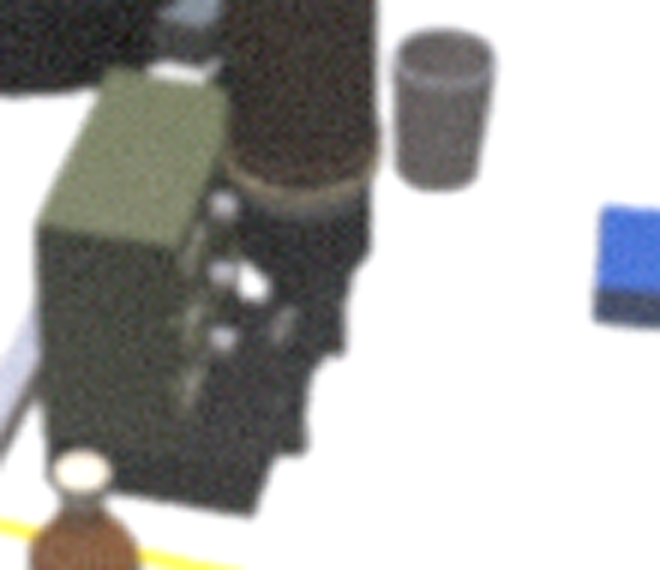

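```bash
python3 -c "
from f import *
rep('top26.pkl',dict(bl=(302,148),br=(538,85),fl=(342,271),sl=(340,360)),[630,-130,.25])"
```

```text
[ 6.31949898e+02 -1.30572359e+02  2.37539902e-01] [[0.2, -0.4], [0.2, -0.3], [-1.2, 0.1], [0.5, 0.7]] 
in bay -92.15339405023877 -6.811608214978602 2.35141319028854
```

Call:
arm_command --pt "-1 12 -1 -1 0.6" --pt "-1 11 -1 -1 0"

```text
t: 23.5
tool_pos: [579.5, -148.8, -15.7]
ee_rot: [0.007, 0.995, 0.099, -0.028]
contact_force: [-15.2, -2.7, 8.9]
finger_gap: 85.6
```

```bash
python3 w.py; python3 w2.py; python3 v.py 27
```

```text
t 23.5 tcp [ 579.5 -148.8  -15.7] yaw 11.410898866518258 local 9.59846552543722 11.894603283504654 f [-15.16  -2.68   8.92]
lean fwd(deg, tips fwd +) -3.2733056484906236 tips left + -0.5228765831287748 [ 0.22419822  0.67391875 -0.11864534  1.78505781  0.14961729  0.74300936
 -1.35536607]
```

View pics/topc27.png

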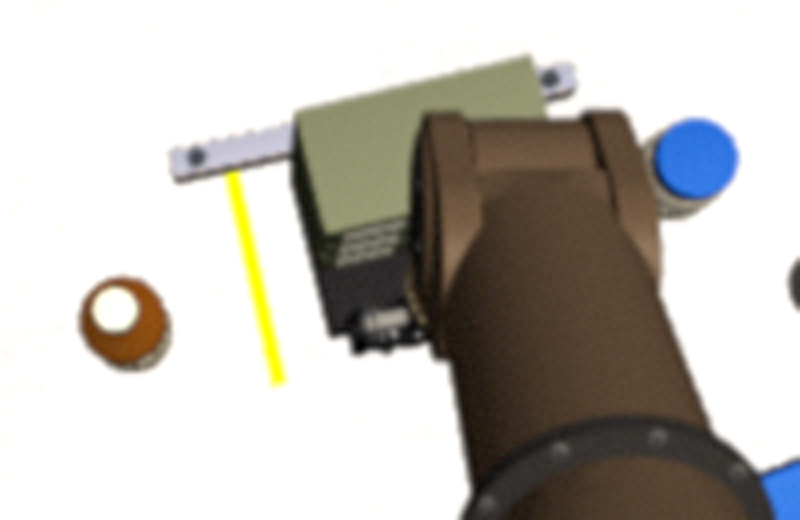

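View pics/sidec27.png

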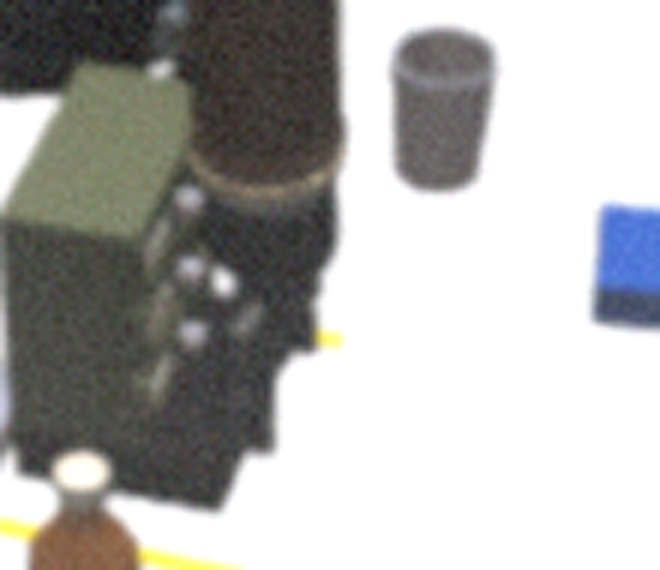

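```bash
python3 -c "
from f import *
rep('top27.pkl',dict(bl=(294,114),br=(528,56),fl=(331,235),sl=(330,334)),[650,-130,.22])"
```

```text
[ 6.51539484e+02 -1.25015909e+02  2.21955826e-01] [[-0.1, -0.2], [0.6, -0.4], [-1.2, 0.8], [0.4, -0.1]] 
in bay -71.85596129219401 -5.186716177888014 1.458511394670714
```

Call:
arm_command --pt "-1 9 0 -1 0"

```text
t: 23.7
tool_pos: [585.6, -147.1, -15.9]
ee_rot: [0.007, 0.995, 0.1, -0.03]
contact_force: [-15.3, -1.2, 8.7]
finger_gap: 85.8
```

```bash
python3 w.py; python3 w2.py
```

```text
t 23.7 tcp [ 585.6 -147.1  -15.9] yaw 11.426965730764499 local 15.924815406318196 12.411030951149097 f [-15.28  -1.23   8.66]
lean fwd(deg, tips fwd +) -3.537096946631984 tips left + -0.4649501386318868 [ 0.21865533  0.68288809 -0.11803453  1.76556762  0.14824674  0.75825101
 -1.35738842]
```

Call:
arm_command --pt "-1 9 0 -1 0"

```text
t: 23.8
tool_pos: [587.7, -146.2, -15.9]
ee_rot: [0.007, 0.994, 0.099, -0.036]
contact_force: [-39.5, -4.1, 22.1]
finger_gap: 85.3
```

```bash
python3 w.py; python3 w2.py
```

```text
t 23.8 tcp [ 587.7 -146.2  -15.9] yaw 11.332764649105735 local 18.16604111194355 12.896839938414494 f [-39.54  -4.15  22.07]
lean fwd(deg, tips fwd +) -4.2002988025057055 tips left + -0.36389803658152736 [ 0.21380259  0.69065457 -0.11634788  1.74888444  0.14699713  0.77875454
 -1.3600633 ]
```

Call:
arm_command --pt "-1 -8 0 0 0" --pt "-1 -20 0 0 0" --pt "-1 -30 0 0 0" --pt "-1 -40 0 0 0" --pt "-1 -40 0 0 0" --pt "-1 -20 0 -20 0" --pt "-1 0 0 -30 0" --pt "-1 0 0 0 0"

```text
t: 24.6
tool_pos: [431.0, -174.5, 46.8]
ee_rot: [0.006, 0.995, 0.098, -0.034]
contact_force: [-0.1, 0.2, 0.0]
finger_gap: 85.0
```

```bash
python3 v.py 28; python3 w.py 28 wrist; python3 w2.py
```

```text
t 24.7 tcp [ 429.6 -174.1   44.3] yaw 11.32526387766024 local -142.39815645344387 15.352438966525828 f [-0.98  0.37 -0.43]
lean fwd(deg, tips fwd +) -4.22281952807585 tips left + -0.12700396756658092 [ 0.35215492  0.4323071  -0.14418139  2.07098349  0.14095851  0.71393846
 -1.26356816]
```

View pics/topc28.png

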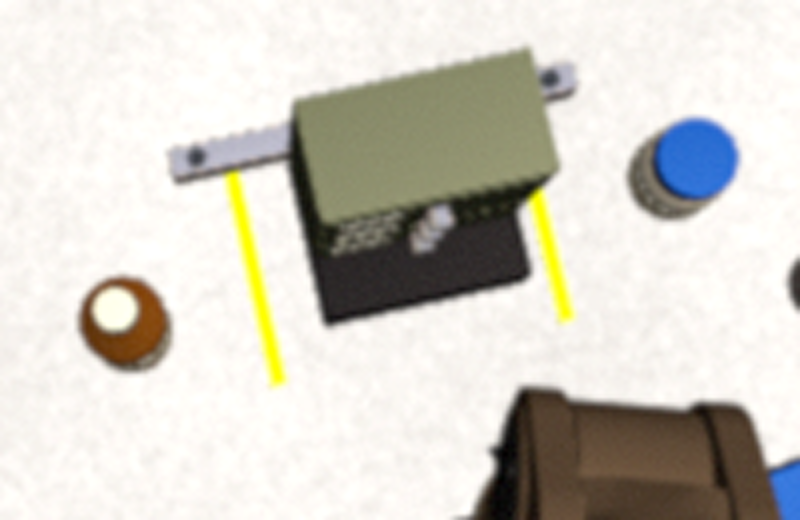

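View pics/sidec28.png

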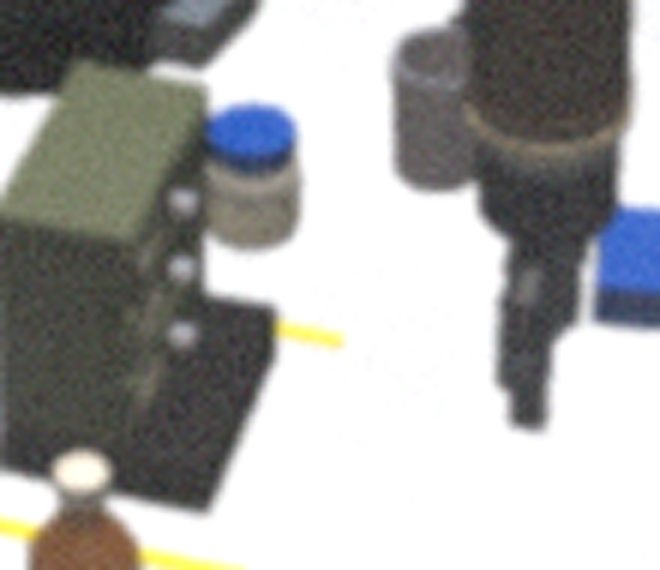

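View pics/wrist28.png

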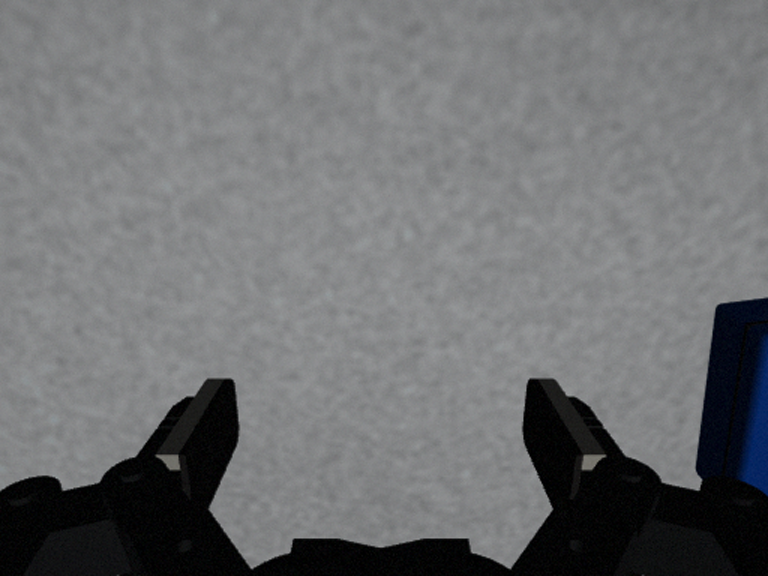

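```bash
python3 -c "
from f import *
q=rep('top28.pkl',dict(bl=(293,104),br=(528,49),fl=(323,224),fr=(557,172),sl=(327,324),sr=(530,275)),[650,-130,.22])
S=pickle.load(open('side28.pkl','rb'))
f=lambda X:((proj(S,X)-[225,130])*6+2.5).round()
for qq in (q,[q[0]+2,q[1]+.5,q[2]]):
  print([f(tf(qq,(-31.5,0,z))).tolist() for z in (160,112,64)])
"
```

```text
[ 6.57219832e+02 -1.22469344e+02  2.03222038e-01] [[-0.6, -0.6], [0.1, -0.4], [-0.6, 0.7], [0.8, -0.0], [-0.4, 0.1], [0.9, 0.3]] 
in bay -65.7877413291987 -3.7981771504590753 0.38514438976207843
[[[197.0, 211.0]], [[197.0, 278.0]], [[196.0, 343.0]]]
[[[193.0, 210.0]], [[193.0, 278.0]], [[193.0, 343.0]]]
```

Run:
```python
from m import *
p=pickle.load(open("top28.pkl","rb"))
im=cv2.cvtColor(p["image"],cv2.COLOR_RGB2BGR)
im=np.clip(im.astype(float)*1.8,0,255).astype('uint8')[120:205,235:350]
cv2.imwrite("pics/t28z.png",cv2.resize(im,None,fx=6.9,fy=6.9,interpolation=cv2.INTER_CUBIC))
```

```text
(no output)
```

View pics/t28z.png

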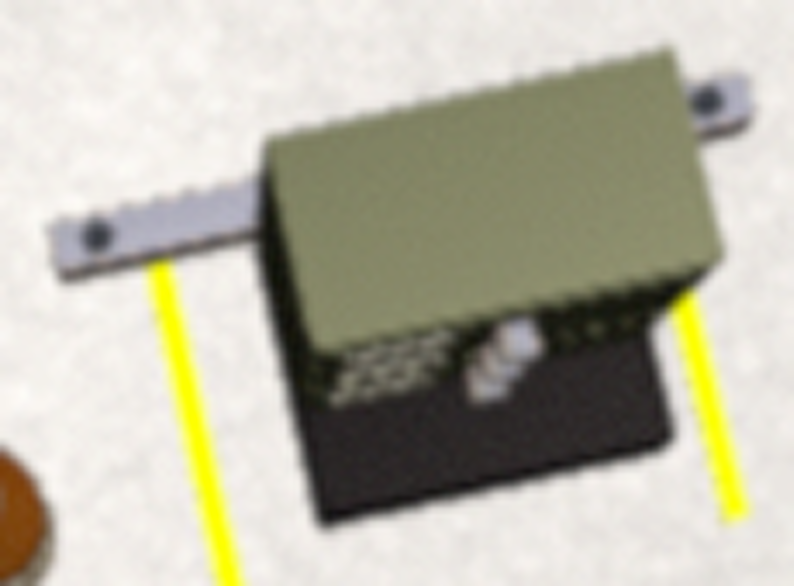

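Run:
```python
from m import *
p=pickle.load(open("top28.pkl","rb")); p0=pickle.load(open("top0.pkl","rb"))
def edge(P,ucols,vlo,vhi,z,sgn):
    g=cv2.GaussianBlur(P["image"],(3,3),0).astype(float).mean(2); X=[]
    for u in ucols:
        lo,hi=int(vlo(u)),int(vhi(u)); d=sgn*np.diff(g[lo:hi,u]); i=int(np.argmax(d))
        if 0<i<len(d)-1:
            a,b,c=d[i-1:i+2]; i=i+0.5*(a-c)/(a-2*b+c)
        X.append(atz(P,(u,lo+i+.5),z))
    X=np.array(X); k=np.polyfit(X[:,1],X[:,0],1); r=X[:,0]-np.polyval(k,X[:,1])
    m=abs(r)<2.5*np.std(r)+.01; k=np.polyfit(X[m,1],X[m,0],1)
    return -np.degrees(np.arctan(k[0])),np.polyval(k,-110),r.std(),m.sum()
t=lambda x,y:(235+(x-3)/6.9,120+(y-3)/6.9)
def ln(a,b,off): 
    a,b=t(*a),t(*b); return lambda u:a[1]+(b[1]-a[1])*(u-a[0])/(b[0]-a[0])+off
s=((320,522),(668,440))
for w in (4,5): print("step front",edge(p,range(284,330),ln(*s,-w),ln(*s,w+1),40,1))
r0=((62,276),(750,126))
for w in (4,5): print("rail front bottom (dark->bench)",edge(p0,range(246,340),ln(*r0,-w),ln(*r0,w+1),0,1))
b=((270,140),(670,50))
print("top back",edge(p,range(278,330),ln(*b,-4),ln(*b,4),190,-1))
f=((322,352),(720,262))
print("top front",edge(p,range(286,335),ln(*f,-4),ln(*f,4),190,-1))
```

```text
step front (np.float64(11.272252006598466), np.float64(589.1979234639907), np.float64(0.17972228165990262), np.int64(46))
step front (np.float64(11.272252006598466), np.float64(589.1979234639907), np.float64(0.17972228165990262), np.int64(46))
rail front bottom (dark->bench) (np.float64(11.204397798707962), np.float64(720.481487575797), np.float64(0.2143644265626845), np.int64(92))
rail front bottom (dark->bench) (np.float64(11.204397798707962), np.float64(720.481487575797), np.float64(0.2143644265626845), np.int64(92))
top back (np.float64(11.274479890531444), np.float64(718.9413539596221), np.float64(0.1531263890667156), np.int64(52))
top front (np.float64(9.510010974234795), np.float64(638.4182664689654), np.float64(0.9218558677256282), np.int64(49))
```

```bash
python3 -c "
from workcell import hand_in
print(hand_in())"
```

```text
the job is handed in; nothing more can be done
None
```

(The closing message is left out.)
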